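# Charge the polishing mill and close its lid stack

## Robot

A 6-joint arm with a two-finger parallel gripper is mounted at the origin on a cart in front of the work surface, level with it; the furniture and walls round the work are solid. World frame = base frame: x ahead of the robot, y to its left, z up, the work surface at z = 0. Lengths are in m, angles in rad, forces in N, time in s.
With the tool pointing down it reaches from about 0.35 to 0.775 m from the base axis. Payload 7.3 kg.
Tool frame: the origin (TCP) lies at the very end of the fingers, on their centre line; the grasp point (between the pads) lies robot.pinch_z behind it (robot.pinch_z is the distance from the TCP to the grasp point, in m); y points along the fingers, z is the direction in which the jaws open and shut, and the axes are right-handed (so a half turn about y gives the same grasp; the last joint's range is limited). The gripper opens to 92 mm and grips with 3 to 60 N. Pads are 19 mm wide; open, the fingers measure 130 mm over their backs; the gripper's body (75 mm by 190 mm) begins 47 mm behind the grasp point.
Start: joints at [-1.422, 0.342, 1.524, -0, 1.275, -0.146], TCP at [0.153, -0.502, 0.227] pointing down, gripper open.
Joint ranges: [-2.53, 2.53], [-0.77, 2.02], [0.04, 2.7], [-1, 4.14], [0.28, 2.66], [-3.11, 3.11]. Speed limits (rad/s): [2.57, 2.57, 3.14, 3.14, 3.14, 3.14].

## Interface

Orientations are given as [roll, pitch, yaw] about the fixed x, y, z axes, in that order (R = Rz(yaw) Ry(pitch) Rx(roll)).
In Python, from cell import status, viewer, robot gives the robot as it stands. The module is installed in compiled form; this text tells all that it offers.
- The arm moves only by the shell command python3 -m pendant 'ROWS' [FORCE]. ROWS is JSON, a list that holds one entry, the list of rows, each a list of 7 numbers: the shift along the tool's x, y, z in cm, then the turn, a rotation vector about the tool's x, y, z in rad, then the finger opening in cm, from 0 to 9.18. A call has 1 to 20 rows; each row is the pose to reach, as a shift and turn from the pose commanded when the call began, along the tool's axes at that moment; what a row does not reach only later rows make up. A row lasts 1/10 s, in which the tool goes at most 50 mm and 8.59 degrees, less where a joint would pass 70% of its speed; a pose out of reach is approached as far as the arm can. A call with a gripper value outside its range is refused whole. The fingers move at their own pace and stop on an object; FORCE is the grip in N (left out, the last holds). Time passes only in rows, so rows that repeat a pose let the fingers close. It gives the time, the measured TCP pose, the force and the opening at its end, in the units of the state.
- status.observe(): the state, without advancing time (a new reading comes with each control period).
- viewer.read_camera(name): name is "side" or "top"; returns a dict with "image" (384x512x3 uint8, red, green, blue), "range_z" (384x512 float32, m along the optical axis (not along the pixel's ray), 0 where there is no reading), "fx", "fy", "cx", "cy" (pixels), "distortion" ([k1, k2, p1, p2, k3] as OpenCV has them; the pictures are not rectified), "camera_from_world" (4x4, takes a point from world to camera coordinates). Camera axes: x right, y up, looking along -z (the intrinsics and any distortion apply to the point x, -y, -z); pixel columns grow to the right and rows downward; lengths in m; the calibration is good to about 2 mm. A picture is of the moment at which its call begins.
- robot.hand_in(): hands the job in, once; it reports no verdict.
The state is a dict: "time": time; "qpos": joint angles; "qvel": joint speeds; "joint_efforts": joint torques, N m; "tool_pos": TCP position; "tool_rot": TCP orientation; "contact_force": force on the tool from outside, world axes, zero at the start; "torque": the same for the moment, N m; "opening": finger opening in m.
Only numpy, scipy, OpenCV 4.12 (cv2) and the standard library are available. Lean on these libraries where they do the work, as an engineer would, in place of code of your own. Each camera call takes 0.05 s, during which the arm holds its last target. There are 200 camera calls.

## Task

Get the small polishing mill ready to run: tip the tray so that all the green stones slide into its bowl, and stand the empty tray level on the worktop again, clear of the mill. Then close the mill by stacking on its spindle, in this order, the blue lid flat on the bowl's rim, every red buffer there is, the brass washer and last the black cap, each lying flat on the one before. Leave the beaker, the timer and the little jar where they are.

Things in the scene. Friction and masses are not known exactly. Their poses are not given: they have to be found in the camera images.
- mill: bench polishing mill, fixed: grey foot, white open bowl (112 mm outside, 104 mm inside diameter, inner floor at z 24 mm, rim at z 70 mm) round an upright spindle on its axis: a 20 mm pillar up to 1.5 mm below the rim, then a 12 mm steel pin to z 120 mm with a tapered tip. Origin: centre of its underside on the worktop, z up along the spindle; a black dial marks -x.
- spindle_tip (a point): the tip of the mill's spindle, on its axis, 120 mm above the worktop (50 mm above the rim). Wall cabinets hang 0.46 m above the rear of the worktop, their fronts some 15 cm behind the mill: keep wrist and arm in front of them
- media_tray: aluminium pouring tray, 160 g: smooth trough 110 (x) by 52 mm (y), floor 3 mm thick, walls 18 mm high, open at its -x end (pouring lip). Black grip plate behind the back wall at x 84 to 96 mm, 40 mm wide, top at z 50 mm; 29 mm free between it and the wall. Origin: centre of the underside, z up. Stones start to slide at about 20 degrees of tip, slide off freely from 35.
- tray_lip (a point): middle of the tray's pouring lip, on the floor's upper face (tray frame -55, 0, 3 mm)
- tray_grip (a point): middle of the tray's black grip plate (tray frame 90, 0, 36 mm); grasp it from above with the fingers closing along the tray's x, 12 mm wide
- stone0: a glazed green ceramic polishing stone, a short cylinder 16 mm across and 12 mm high, 12 g, origin at the centre of its underside; at the start it stands in the pouring tray. 3 to 5 such stones are there.
- stone1: a glazed green ceramic polishing stone, a short cylinder 16 mm across and 12 mm high, 12 g, origin at the centre of its underside; at the start it stands in the pouring tray. 3 to 5 such stones are there.
- stone2: a glazed green ceramic polishing stone, a short cylinder 16 mm across and 12 mm high, 12 g, origin at the centre of its underside; at the start it stands in the pouring tray. 3 to 5 such stones are there.
- stone3: a glazed green ceramic polishing stone, a short cylinder 16 mm across and 12 mm high, 12 g, origin at the centre of its underside; at the start it stands in the pouring tray. 3 to 5 such stones are there.
- stone4: a glazed green ceramic polishing stone, a short cylinder 16 mm across and 12 mm high, 12 g, origin at the centre of its underside; at the start it stands in the pouring tray. 3 to 5 such stones are there.
- lid: blue plastic lid of the mill, 90 g: a disc 116 mm across and 4 mm thick with a hub in its middle, 32 mm across and 10 mm high above the disc (top at z 14 mm), bored through at 16 mm. Origin at the centre of its underside, z up its axis. Lies on the worktop, hub up. It rests on the bowl's rim with the pin through its bore; grasp it by the hub.
- tray: the flat steel parts tray, fixed, about 20 cm (x) by 27 cm (y) with a floor of 184 x 254 mm, 2 mm above the worktop, and slanting rims 20 mm high. Origin at its middle. The buffers and the washer lie in it in one row along its long (y) side, 8 mm or more apart, and 25 mm or more clear of the rims: room for fingers that close along the tray's x
- buffer0: a red rubber buffer, a flat ring 36 mm outside, 16 mm bore, 7 mm thick, 15 g, origin at the centre of its underside, z up its axis; lies flat in the steel parts tray. 1 to 3 buffers are there; those absent read None.
- buffer1: a red rubber buffer, a flat ring 36 mm outside, 16 mm bore, 7 mm thick, 15 g, origin at the centre of its underside, z up its axis; lies flat in the steel parts tray. 1 to 3 buffers are there; those absent read None.
- buffer2: a red rubber buffer, a flat ring 36 mm outside, 16 mm bore, 7 mm thick, 15 g, origin at the centre of its underside, z up its axis; lies flat in the steel parts tray. 1 to 3 buffers are there; those absent read None.
- washer: brass washer, a flat ring 36 mm outside, 16 mm bore, 5 mm thick, 30 g, origin at the centre of its underside, z up its axis; lies flat in the steel parts tray
- cap: black plastic clamp cap with a red dot on top, 30 mm across and 32 mm high, 60 g; a 16 mm bore, 27 mm deep, open below; it simply slips over the pin, with no thread. Origin at the centre of its underside, z up its axis. Stands upright on the worktop.
- beaker: clear beaker, 52 mm across and 70 mm high, bystander; origin at the centre of its underside
- timer: white square timer 64 x 64 x 19 mm, bystander; origin at the centre of its underside
- balm_jar: small white jar with a black lid, 44 mm across and 35 mm high, bystander; origin at the centre of its underside

How it is judged:
On the way, in this order (a step that is already met when the one before it is completed fails the run):
1. the tray is tipped with its lip over the bowl (angle between media_tray's own z axis and vertical above 0.25 rad and horizontal distance between tray_lip and mill below 0.065 m and height (world z) of tray_lip above 0.06 m).
2. all the stones are in the bowl (horizontal distance between each of stone0, stone1, stone2, stone3, stone4 and mill below 0.056 m and z of stone0 in the frame of mill between 0.015 and 0.066 m and z of stone1 in the frame of mill between 0.015 and 0.066 m and z of stone2 in the frame of mill between 0.015 and 0.066 m and z of stone3 in the frame of mill between 0.015 and 0.066 m and z of stone4 in the frame of mill between 0.015 and 0.066 m), for 0.2 s.
3. the lid lies flat on the bowl's rim, the pin through it (horizontal distance between lid and mill below 0.005 m and z of lid in the frame of mill between 0.067 and 0.0725 m and angle between lid's own z axis and vertical below 0.05 rad), for 0.2 s.
4. all the buffers there are lie on the lid's hub, round the pin (horizontal distance between each of buffer0, buffer1, buffer2 and mill below 0.005 m and z of buffer0 in the frame of lid between 0.012 and 0.0305 m and angle between each of buffer0, buffer1, buffer2's own z axis and vertical below 0.08 rad and z of buffer1 in the frame of lid between 0.012 and 0.0305 m and z of buffer2 in the frame of lid between 0.012 and 0.0305 m), for 0.2 s.
5. the brass washer lies on the buffers (horizontal distance between washer and mill below 0.005 m and angle between washer's own z axis and vertical below 0.08 rad and z of washer in the frame of lid below 0.0375 m and z of washer in the frame of buffer0 above 0.005 m and z of washer in the frame of buffer1 above 0.005 m and z of washer in the frame of buffer2 above 0.005 m), for 0.2 s.
6. the cap is down on the washer (horizontal distance between cap and mill below 0.005 m and angle between cap's own z axis and vertical below 0.08 rad and z of cap in the frame of washer between 0.003 and 0.0075 m), for 0.2 s.
At the end, for the whole second after the job is handed in: All stones in the bowl. Lid flat on the rim (2.5 mm); on its hub all buffers, then washer, then cap, each seated, within 5 mm of the pin's axis and 5 degrees of level. Tray level on the worktop, its origin over 10 cm from the mill's axis. All at rest (all of step 2 and all of step 3 and all of step 4 and all of step 5 and all of step 6 and angle between media_tray's own z axis and vertical below 0.1 rad and height (world z) of media_tray between -0.005 and 0.006 m and horizontal distance between media_tray and mill above 0.1 m and linear speed of each of cap, media_tray, lid below 0.02 m/s); the robot touches nothing.
It fails at once if the beaker is shifted by more than 4 cm or knocked over (distance of beaker from where it was at the start of the episode above 0.04 m or angle between beaker's own z axis and vertical above 0.5 rad).
It fails at once if the timer is shifted by more than 4 cm or knocked over (distance of timer from where it was at the start of the episode above 0.04 m or angle between timer's own z axis and vertical above 0.5 rad).
It fails at once if the little jar is shifted by more than 4 cm or knocked over (distance of balm_jar from where it was at the start of the episode above 0.04 m or angle between balm_jar's own z axis and vertical above 0.5 rad).
Of buffer0, buffer1, buffer2 only 1 to 3 are there at a start; the rules pass over those that are not, and their reading is None.
Of stone0, stone1, stone2, stone3, stone4 only 3 to 5 are there at a start; the rules pass over those that are not, and their reading is None.
At some moment in a run one of cap, lid may be knocked a few centimetres aside while the robot is not near it.
It also fails if it takes over 210 s, if anything falls off the work surface, if the arm or the gripper's body presses on something with over 40 N, if the wrist force passes 120 N, or if a joint passes its speed limit or range.

## Working session

There is one attempt and no reset: what is moved stays moved. The work goes in short steps, Python scripts to look and compute and a shell command to move; the robot and the scene stay as the last step left them, time stands still between calls to the robot, and variables do not carry over. Pictures are saved under pics/ and viewed, about 12 in all and at most 16, crops included, and the job is handed in when it is done.

```bash
mkdir -p pics; cat > h.py <<'E'
import numpy as np, cv2
from cell import status, viewer, robot
from scipy.spatial.transform import Rotation as R
def cam(n):
    c=viewer.read_camera(n); return c
def cloud(c):
    h,w=c["range_z"].shape
    u,v=np.meshgrid(np.arange(w),np.arange(h))
    K=np.array([[c["fx"],0,c["cx"]],[0,c["fy"],c["cy"]],[0,0,1.]])
    p=cv2.undistortPoints(np.stack([u,v],-1).reshape(-1,1,2).astype(float),K,np.array(c["distortion"],float)).reshape(h,w,2)
    z=c["range_z"]
    P=np.stack([p[...,0]*z,-p[...,1]*z,-z,np.ones_like(z)],-1)
    W=P@np.linalg.inv(c["camera_from_world"]).T
    W[z==0]=np.nan
    return W[...,:3]
def save(c,name,crop=None,s=1):
    im=c["image"][...,::-1]
    if crop: im=im[crop[1]:crop[3],crop[0]:crop[2]]
    im=cv2.resize(im,None,fx=s,fy=s,interpolation=cv2.INTER_CUBIC)
    cv2.imwrite("pics/"+name,im)
def tool():
    s=status.observe(); return np.array(s["tool_pos"]),R.from_euler("xyz",s["tool_rot"])
def go(p,Rt=None):
    """shift in cm and rotvec (tool axes) to world pose"""
    t,r=tool(); d=r.inv().apply(np.array(p)-t)*100
    rv=(r.inv()*Rt).as_rotvec() if Rt is not None else np.zeros(3)
    return d.round(2),rv.round(3)
E
python3 - <<'E'
from h import *
s=status.observe(); print(s); print(robot.pinch_z); print(tool()[1].as_matrix().round(3))
for n in("top","side"):
    c=cam(n); save(c,n+"0.png",s=1.5); print(n,c["fx"],np.linalg.inv(c["camera_from_world"]).round(3).tolist(),c["distortion"])
E
```

```text
{'time': 0.0, 'qpos': array([-1.42200615e+00,  3.42719334e-01,  1.52502050e+00, -1.15828305e-05,
        1.27539797e+00, -1.46023709e-01]), 'qvel': array([-0.00087732,  0.00057264, -0.00099518,  0.00132914, -0.00169339,
        0.00113044]), 'joint_efforts': array([ 1.41525859e-03, -4.31232297e+01, -2.44225538e+01,  7.18342862e-02,
        5.59650629e-02, -1.44923843e-04]), 'tool_pos': array([ 0.15248955, -0.50193837,  0.22604551]), 'tool_rot': array([-1.57232665e+00,  2.13869677e-04, -2.84677555e+00]), 'contact_force': array([-0.17974707,  0.21371809, -0.48279849]), 'torque': array([-0.0223209 ,  0.00357217, -0.00126225]), 'opening': 0.09184686020866854}
0.0188
[[-0.957 -0.     0.291]
 [-0.291  0.002 -0.957]
 [-0.    -1.    -0.002]]
top 398.5181193886791 [[-0.009, 0.985, -0.175, 0.35], [-1.0, -0.01, -0.002, -0.169], [-0.004, 0.175, 0.985, 1.149], [0.0, 0.0, 0.0, 1.0]] [-0.05301755  0.          0.          0.          0.        ]
side 353.20992346505403 [[0.976, 0.099, -0.192, 0.338], [-0.216, 0.39, -0.895, -0.938], [-0.014, 0.915, 0.403, 0.463], [0.0, 0.0, 0.0, 1.0]] [0.02502686 0.         0.         0.         0.        ]
```

View pics/top0.png

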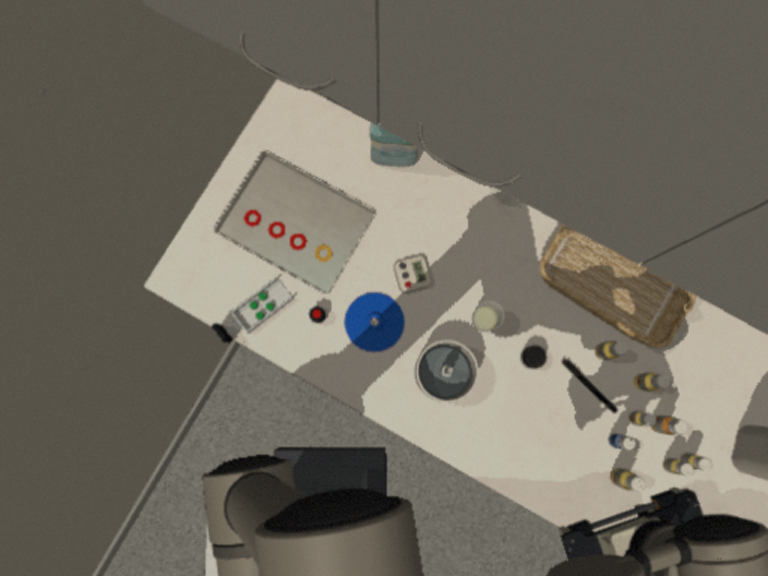

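View pics/side0.png

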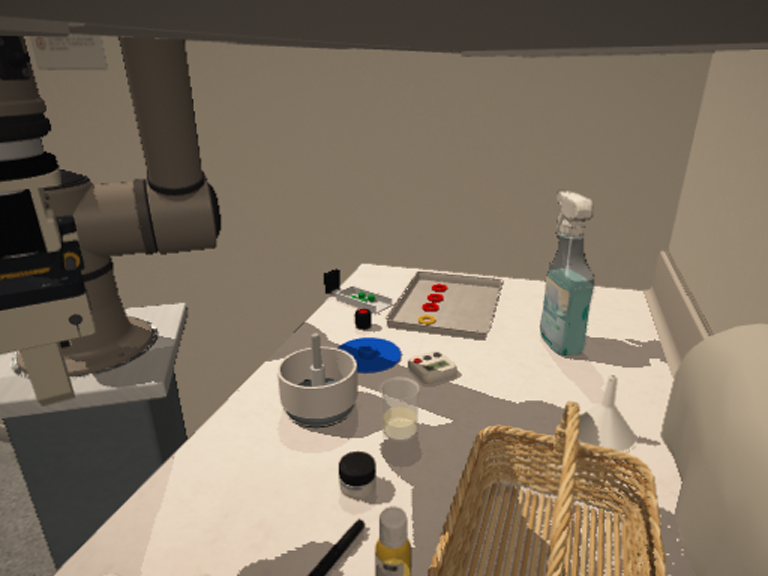

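Top view (1.5× pixels): mill (447,371), lid (375,322), cap (317,314), media tray (262,305) with its grip at (222,332), buffers (252,217), (277,229), (298,241), washer (324,252), timer (411,272), beaker (487,317), jar (533,355). The next step is measuring these.

```bash
cat >> h.py <<'E'
def blobs(c,W,box,f,minn=8):
    """components of mask f(hsv) in box (px, 1x)"""
    hsv=cv2.cvtColor(c["image"],cv2.COLOR_RGB2HSV).astype(int)
    m=f(hsv).astype(np.uint8); k=np.zeros_like(m); k[box[1]:box[3],box[0]:box[2]]=1; m*=k
    n,l,st,ce=cv2.connectedComponentsWithStats(m)
    out=[]
    for i in range(1,n):
        if st[i,4]<minn: continue
        P=W[l==i]; P=P[~np.isnan(P[:,0])]
        if len(P)==0: continue
        out.append((ce[i].round(1),st[i,4],np.median(P,0).round(4),((P.max(0)+P.min(0))/2).round(4),(P.max(0)-P.min(0)).round(4)))
    return out
red=lambda h:((h[...,0]<8)|(h[...,0]>172))&(h[...,1]>150)&(h[...,2]>60)
blue=lambda h:(abs(h[...,0]-110)<12)&(h[...,1]>130)
green=lambda h:(abs(h[...,0]-65)<20)&(h[...,1]>90)&(h[...,2]>40)
brass=lambda h:(abs(h[...,0]-19)<8)&(h[...,1]>110)&(h[...,2]>80)
E
python3 - <<'E'
from h import *
c=cam("top");W=cloud(c)
B=(140,95,300,260)
for nm,f in(("red",red),("blue",blue),("green",green),("brass",brass)):
    for b in blobs(c,W,B,f): print(nm,*b)
hsv=cv2.cvtColor(c["image"],cv2.COLOR_RGB2HSV)
# mill: rim points z 66..74 & pillar
def reg(u0,v0,u1,v1,z0,z1):
    P=W[v0:v1,u0:u1].reshape(-1,3); P=P[(P[:,2]>z0)&(P[:,2]<z1)]; return P
P=reg(265,215,330,280,.064,.076)
(cx,cy),(a,b),_=cv2.fitEllipse(P[:,:2].astype(np.float32)*1000); print("mill rim mean",cx,cy,a,b,len(P)); print(P.mean(0),P.min(0),P.max(0))
P=reg(285,230,312,262,.09,.13);print("pin",len(P),P.mean(0) if len(P) else 0,P.max(0) if len(P) else 0)
for nm,u,v in(("timer",274,181),("beaker",325,211),("jar",355,237),("cap",211,209),("grip",148,221)):print(nm,W[v,u].round(3))
P=reg(138,205,160,230,.03,.06);print("grip",P.mean(0),P.min(0),P.max(0),len(P))
if len(P): print(cv2.minAreaRect((P[:,:2]*1000).astype(np.float32)))
P=reg(150,180,202,232,.012,.03);print("traywalls",len(P),cv2.minAreaRect((P[:,:2]*1000).astype(np.float32)))
save(c,"crop1.png",(135,90,300,260),4.5)
E
```

```text
red [167.9 144.8] 64 [0.6892 0.0845 0.0095] [0.689  0.0842 0.0101] [0.0316 0.0312 0.0072]
red [184.1 152.9] 62 [0.6635 0.036  0.0096] [0.6645 0.0362 0.009 ] [0.0313 0.0305 0.0086]
red [198.5 160.6] 61 [ 0.6395 -0.0086  0.0095] [ 0.6403 -0.007   0.0093] [0.0296 0.0274 0.0091]
red [210.6 208.7] 33 [ 0.4932 -0.048   0.0333] [ 0.493  -0.0466  0.0328] [0.0171 0.015  0.0079]
blue [249.2 214.4] 1141 [ 0.48   -0.1551  0.0048] [ 0.4802 -0.1549  0.0085] [0.1085 0.11   0.0216]
green [174.7 196.9] 19 [0.5306 0.059  0.0155] [0.5316 0.0596 0.013 ] [0.013  0.0127 0.0114]
green [168.6 203. ] 17 [0.5136 0.0759 0.0157] [0.5133 0.0758 0.017 ] [0.0128 0.0117 0.0084]
green [179.5 204. ] 16 [0.5101 0.0446 0.0161] [0.5102 0.0449 0.0155] [0.0121 0.01   0.0078]
green [172.8 209.8] 19 [0.4931 0.0632 0.0157] [0.4939 0.0631 0.0128] [0.0124 0.0117 0.0134]
brass [215.4 168.2] 72 [ 0.6169 -0.0561  0.008 ] [ 0.617  -0.0573  0.0073] [0.0316 0.0326 0.0117]
mill rim mean 390.060302734375 -292.9739685058594 99.23390197753906 148.0483856201172 240
[ 0.38653623 -0.29012475  0.0701955 ] [ 0.32998969 -0.3725437   0.0641192 ] [ 0.46884122 -0.2300662   0.07539356]
pin 18 [ 0.38324794 -0.28497752  0.11536979] [ 0.38747184 -0.28002512  0.12476465]
timer [ 0.574 -0.228  0.019]
beaker [ 0.485 -0.372  0.022]
jar [ 0.41  -0.45   0.037]
cap [ 0.493 -0.048  0.033]
grip [0.458 0.125 0.051]
grip [0.45889504 0.12864494 0.04791296] [0.44239884 0.11628036 0.03008512] [0.47612106 0.14279974 0.0548112 ] 64
((459.9513854980469, 129.74017333984375), (37.071075439453125, 11.57382869720459), 38.023624420166016)
traywalls 257 ((511.6612548828125, 62.189414978027344), (55.70091247558594, 181.96749877929688), 39.99603271484375)
```

View pics/crop1.png

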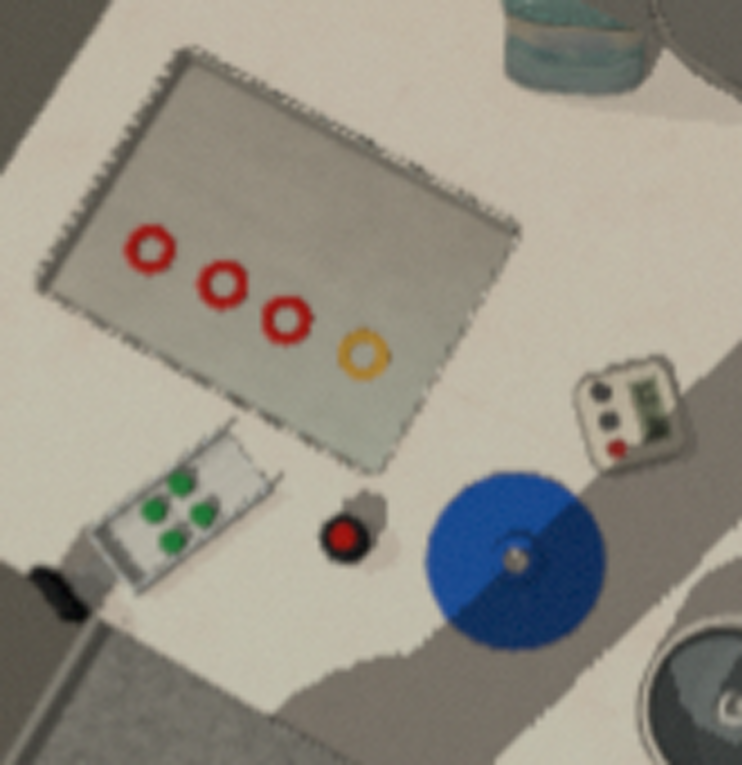

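```bash
cat >> h.py <<'E'
def down(az):
    """tool pointing down with jaw axis z at azimuth az (deg)"""
    a=np.radians(az); z=np.array([np.cos(a),np.sin(a),0]); y=np.array([0,0,-1.]); return R.from_matrix(np.stack([np.cross(y,z),y,z],1))
def best(az):
    t,r=tool(); return min((down(az),down(az+180)),key=lambda q:(r.inv()*q).magnitude())
E
python3 - <<'E'
from h import *
from scipy.optimize import least_squares
c=cam("top");W=cloud(c)
def reg(u0,v0,u1,v1,z0,z1):
    P=W[v0:v1,u0:u1].reshape(-1,3); return P[(P[:,2]>z0)&(P[:,2]<z1)]
P=reg(265,215,330,280,.066,.075); P=P[np.hypot(P[:,0]-.385,P[:,1]+.288)<.062]
r=least_squares(lambda q:np.hypot(P[:,0]-q[0],P[:,1]-q[1])-q[2],[.385,-.288,.054],loss="soft_l1",f_scale=.002); print("rim",r.x,len(P))
cs=cam("side");Ws=cloud(cs); Q=Ws.reshape(-1,3)
Q=Q[(np.hypot(Q[:,0]-.385,Q[:,1]+.288)<.02)&(Q[:,2]>.08)&(Q[:,2]<.118)]; print("side pin",Q.mean(0),len(Q),Q[:,:2].min(0),Q[:,:2].max(0))
for p in([.36,-.2,.26],[.4595,.1295,.12],[.4595,.1295,.02]): print(go(p,down(-52)))
E
```

```text
rim [ 0.38321591 -0.285898    0.05288377] 211
side pin [ 0.38477464 -0.29043396  0.0992901 ] 92 [ 0.37909103 -0.29371397] [ 0.39094009 -0.2859179 ]
(array([-28.63,  -3.34, -22.89]), array([ 0.001, -0.368, -0.   ]))
(array([-47.72,  10.68, -51.52]), array([ 0.001, -0.368, -0.   ]))
(array([-47.72,  20.68, -51.51]), array([ 0.001, -0.368, -0.   ]))
```

```bash
python3 -m pendant '[[[-14,-3.3,-11,0,-0.1,0,9],[-28.6,-3.3,-22.9,0,-0.2,0,5],[-28.6,-3.3,-22.9,0,-0.3,0,2.3],[-28.6,-3.3,-22.9,0,-0.368,0,2.3],[-28.6,-3.3,-22.9,0,-0.368,0,2.3],[-28.6,-3.3,-22.9,0,-0.368,0,2.3],[-28.6,-3.3,-22.9,0,-0.368,0,2.3],[-47.7,8.7,-51.5,0,-0.368,0,2.3],[-47.7,8.7,-51.5,0,-0.368,0,2.3],[-47.7,8.7,-51.5,0,-0.368,0,2.3],[-47.7,8.7,-51.5,0,-0.368,0,2.3],[-47.7,8.7,-51.5,0,-0.368,0,2.3],[-47.7,8.7,-51.5,0,-0.368,0,2.3],[-47.7,8.7,-51.5,0,-0.368,0,2.3],[-47.7,8.7,-51.5,0,-0.368,0,2.3],[-47.7,8.7,-51.5,0,-0.368,0,2.3],[-47.7,8.7,-51.5,0,-0.368,0,2.3]]]' 20
python3 - <<'E'
from h import *
s=status.observe(); print(s["qpos"].round(3)); print(go([.4595,.1295,.02],down(-52)))
c=cam("top"); save(c,"top1.png",(130,150,260,270),5)
E
```

```text
time: 1.95
tool_pos: [0.459, 0.1294, 0.1393]
tool_rot: [-1.571, -0.001, -2.477]
contact_force: [-0.3, 0.6, 0.6]
opening: 0.0231
[ 0.114  0.351  1.779 -0.     1.013  1.02 ]
(array([-0.06, 11.93,  0.02]), array([0.   , 0.001, 0.001]))
```

View pics/top1.png

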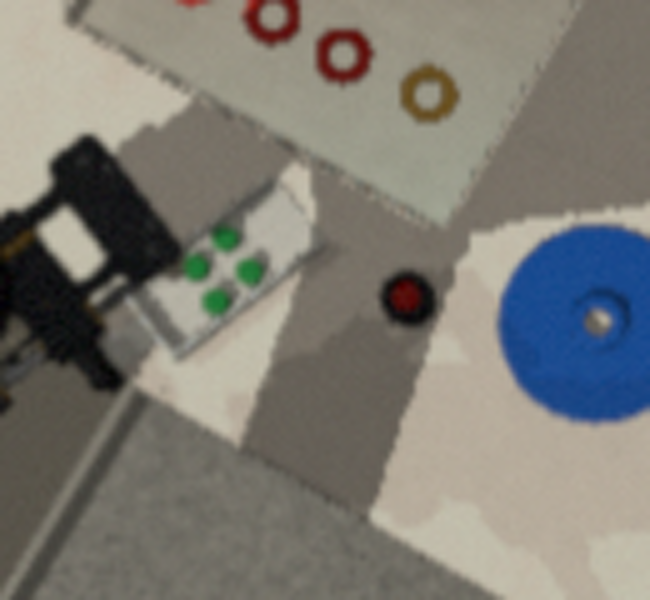

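The gripper hangs over the grip plate at about (75,260) in the crop, and the tray with its 4 stones is undisturbed. I'll descend and grip.

```bash
python3 -m pendant '[[[0,3,0,0,0,0,2.3],[0,6,0,0,0,0,2.3],[0,8,0,0,0,0,2.3],[0,9.5,0,0,0,0,2.3],[0,10.7,0,0,0,0,2.3],[0,11.6,0,0,0,0,2.3],[0,11.7,0,0,0,0,2.3],[0,11.7,0,0,0,0,1.6],[0,11.7,0,0,0,0,1.2],[0,11.7,0,0,0,0,0.9],[0,11.7,0,0,0,0,0.6],[0,11.7,0,0,0,0,0.6],[0,11.7,0,0,0,0,0.6]]]' 45
python3 - <<'E'
from h import *
c=cam("top");W=cloud(c)
for b in blobs(c,W,(140,150,220,260),green):print(b[0],b[2])
E
```

```text
time: 3.3
tool_pos: [0.4597, 0.129, 0.0232]
tool_rot: [-1.57, 0.001, -2.479]
contact_force: [-1.3, -1.4, 6.2]
opening: 0.012
[175.1 196.6] [0.5315 0.0578 0.0152]
[179.9 203.4] [0.5127 0.0435 0.0157]
```

```bash
cat > pour.py <<'E'
from h import *
import sys
mill=np.array([.384,-.286,0]); az=-75.; d=np.array([np.cos(np.radians(az)),np.sin(np.radians(az)),0])
for tilt,back,z in((0,.04,.135),(12,.038,.11),(22,.036,.085),(32,.036,.083),(45,.036,.083)):
    Rt=down(az)*R.from_rotvec([-np.radians(tilt),0,0])
    lip=mill-back*d+np.array([0,0,z]); p=lip-Rt.apply([0,.020,.145]); print(tilt,p.round(3),*go(p,Rt))
E
python3 pour.py
```

```text
0 [ 0.336 -0.107  0.155] [ 24.27 -13.19  11.03] [-0.001  0.401 -0.001]
12 [ 0.339 -0.116  0.16 ] [ 24.64 -13.66  11.89] [-0.207  0.4    0.041]
22 [ 0.342 -0.129  0.158] [ 25.14 -13.47  13.06] [-0.379  0.396  0.076]
32 [ 0.346 -0.143  0.177] [ 25.7  -15.37  14.4 ] [-0.551  0.391  0.111]
45 [ 0.352 -0.166  0.2  ] [ 26.64 -17.65  16.61] [-0.775  0.381  0.157]
```

```bash
python3 -m pendant '[[[0,-1,0,0,0,0,0.6],[0,-3,0,0,0,0,0.6],[0,-5.5,0,0,0,0,0.6],[0,-8.5,0,0,0,0,0.6],[0,-11.5,0,0,0,0,0.6],[1,-12.7,0.4,0,0.02,0,0.6],[2.5,-13.2,1.1,0,0.05,0,0.6],[4.5,-13.2,2,0,0.08,0,0.6],[7,-13.2,3.1,0,0.12,0,0.6],[10,-13.2,4.5,0,0.17,0,0.6],[13,-13.2,5.9,0,0.22,0,0.6],[16,-13.2,7.3,0,0.27,0,0.6],[18.7,-13.2,8.5,0,0.31,0,0.6],[21,-13.2,9.5,0,0.35,0,0.6],[22.7,-13.2,10.3,0,0.38,0,0.6],[23.8,-13.2,10.8,0,0.4,0,0.6],[24.2,-13.2,11,0,0.4,0,0.6],[24.2,-13.2,11,0,0.4,0,0.6],[24.2,-13.2,11,0,0.4,0,0.6]]]'
python3 pour.py; python3 - <<'E'
from h import *
print(status.observe()["qpos"].round(3))
c=cam("top");save(c,"top2.png",(190,140,370,290),4.3)
W=cloud(c)
for b in blobs(c,W,(140,100,320,290),green):print(b[0],b[1],b[2])
E
```

```text
time: 5.25
tool_pos: [0.3361, -0.1062, 0.1545]
tool_rot: [-1.571, -0.0, -2.879]
contact_force: [-0.4, -0.6, -1.6]
opening: 0.0117
0 [ 0.336 -0.107  0.155] [ 0.03 -0.05  0.1 ] [0.    0.001 0.   ]
12 [ 0.339 -0.116  0.16 ] [ 0.03 -0.52  1.04] [-0.209  0.001  0.   ]
22 [ 0.342 -0.129  0.158] [ 0.03 -0.34  2.31] [-0.383  0.001  0.   ]
32 [ 0.346 -0.143  0.177] [ 0.03 -2.23  3.77] [-0.558  0.001  0.001]
45 [ 0.352 -0.166  0.2  ] [ 0.03 -4.52  6.16] [-0.785  0.001  0.001]
[-0.525  0.114  2.058  0.     0.97   0.783]
[266.9 250.3] 15 [ 0.3741 -0.2007  0.1465]
[269.2 257.8] 13 [ 0.3544 -0.2055  0.1479]
```

View pics/top2.png

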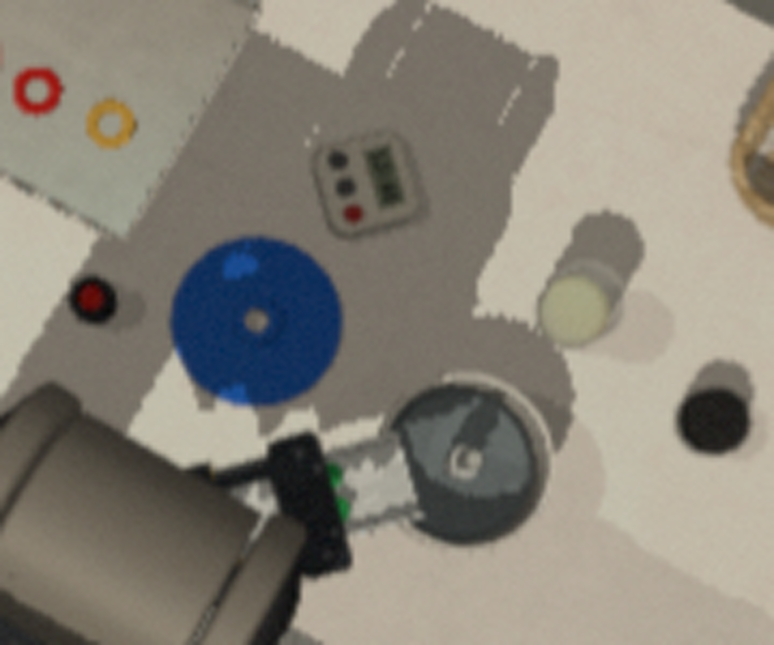

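The tray is level, its lip at (410,480) in the crop over the bowl's near side (pin at 468,462), and the stones at (340,490) are still inside. Tilting now.

```bash
python3 -m pendant '[[[0,-0.2,0.5,-0.1,0,0,0.6],[0,-0.5,1,-0.209,0,0,0.6],[0,-0.4,1.6,-0.3,0,0,0.6],[0,-0.3,2.3,-0.383,0,0,0.6],[0,-0.9,2.8,-0.44,0,0,0.6],[0,-1.6,3.3,-0.5,0,0,0.6],[0,-2.2,3.8,-0.558,0,0,0.6],[0,-2.9,4.4,-0.62,0,0,0.6],[0,-3.5,5,-0.68,0,0,0.6],[0,-4,5.6,-0.735,0,0,0.6],[0,-4.5,6.2,-0.785,0,0,0.6],[0,-4.5,6.2,-0.785,0,0,0.6],[0,-4.5,6.2,-0.785,0,0,0.6],[0,-4.5,6.2,-0.785,0,0,0.6],[0,-4.5,6.2,-0.785,0,0,0.6],[0,-4.5,6.2,-0.785,0,0,0.6],[0,-4.5,6.2,-0.785,0,0,0.6],[0,-4.5,6.2,-0.785,0,0,0.6]]]'
python3 - <<'E'
from h import *
print(status.observe()["qpos"].round(3))
t,r=tool(); print("lip",(t+r.apply([0,.02,.145])).round(3))
c=cam("top");a=c["image"][200:290,240:350]; c2=cam("side"); b=c2["image"][180:300,150:310]
im=np.vstack([cv2.resize(a,(500,409)),cv2.resize(b,(500,375))])[...,::-1]; cv2.imwrite("pics/p3.png",cv2.resize(im,None,fx=.76,fy=.76))
E
```

```text
time: 7.1
tool_pos: [0.3524, -0.1664, 0.1998]
tool_rot: [-2.355, 0.0, -2.879]
contact_force: [-0.1, -0.6, -1.5]
opening: 0.0118
[-0.887  0.528  1.583  0.298  1.761  0.364]
lip [ 0.375 -0.252  0.083]
```

View pics/p3.png

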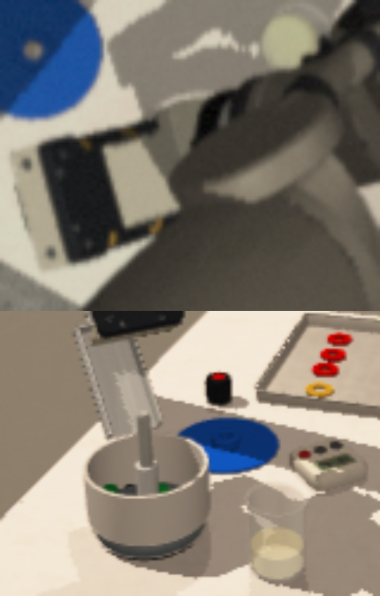

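The side view shows an empty tilted tray and green stones inside the bowl at (120,490) and (165,488). Next: level the tray, then put it back.

```bash
python3 - <<'E'
from h import *
for p,a in(([.336,-.1,.175],-75),([.4597,.129,.16],-52),([.4597,.129,.0245],-52)):print(go(p,down(a)))
E
```

```text
(array([-0.15,  6.59, -3.09]), array([0.785, 0.001, 0.   ]))
(array([-18.04,  21.01, -15.41]), array([ 0.774, -0.38 , -0.157]))
(array([-18.04,  30.59,  -5.83]), array([ 0.774, -0.38 , -0.157]))
```

```bash
python3 -m pendant '[[[0,1,-0.5,0.12,0,0,0.6],[-0.1,2.2,-1,0.26,0,0,0.6],[-0.1,3.3,-1.6,0.4,0,0,0.6],[-0.1,4.4,-2.1,0.53,0,0,0.6],[-0.1,5.5,-2.6,0.66,0,0,0.6],[-0.15,6.6,-3.1,0.785,0,0,0.6],[-2,8,-4.3,0.785,-0.05,-0.02,0.6],[-6,11,-7.1,0.782,-0.13,-0.05,0.6],[-10,14.5,-9.8,0.78,-0.22,-0.09,0.6],[-14,17.7,-12.6,0.777,-0.3,-0.125,0.6],[-17,20.2,-14.7,0.774,-0.36,-0.15,0.6],[-18.04,21,-15.4,0.774,-0.38,-0.157,0.6],[-18.04,21,-15.4,0.774,-0.38,-0.157,0.6],[-18.04,23,-13.4,0.774,-0.38,-0.157,0.6],[-18.04,25,-11.4,0.774,-0.38,-0.157,0.6],[-18.04,27,-9.4,0.774,-0.38,-0.157,0.6],[-18.04,28.7,-7.7,0.774,-0.38,-0.157,0.6],[-18.04,29.7,-6.7,0.774,-0.38,-0.157,0.6],[-18.04,30.2,-6.2,0.774,-0.38,-0.157,0.6],[-18.04,30.3,-6.1,0.774,-0.38,-0.157,0.6]]]'
python3 -c "
from h import *
print(go([.4597,.129,.0235],down(-52)))"
```

```text
time: 9.2
tool_pos: [0.4592, 0.1284, 0.028]
tool_rot: [-1.572, -0.001, -2.479]
contact_force: [-0.4, 0.3, -0.9]
opening: 0.0117
(array([-0.08,  0.45, -0.01]), array([ 0.001, -0.   ,  0.001]))
```

```bash
python3 -m pendant '[[[0,0.2,0,0,0,0,0.6],[0,0.4,0,0,0,0,0.6],[0,0.45,0,0,0,0,0.6],[0,0.45,0,0,0,0,1.2],[0,0.45,0,0,0,0,1.7],[0,0.45,0,0,0,0,2.2],[0,0.45,0,0,0,0,2.2],[0,0.45,0,0,0,0,2.2],[0,-1,0,0,0,0,2.2],[0,-4,0,0,0,0,2.2],[0,-8,0,0,0,0,2.2],[0,-12,0,0,0,0,3],[0,-16,0,0,0,0,5]]]'
cat > see.py <<'E'
from h import *
from scipy.optimize import least_squares
c=cam("top");W=cloud(c)
def disc(P,r,ctr0):
    # fill-free: circle fit of hull
    h=cv2.convexHull((P[:,:2]*1000).astype(np.float32))[:,0]/1000
    q=least_squares(lambda q:np.hypot(h[:,0]-q[0],h[:,1]-q[1])-q[2],[*ctr0,r]).x
    return q.round(4)
hsv=cv2.cvtColor(c["image"],cv2.COLOR_RGB2HSV).astype(int)
m=blue(hsv); m[:,:150]=0;m[:80]=0;m[300:]=0
n,l,st,ce=cv2.connectedComponentsWithStats(m.astype(np.uint8));i=1+st[1:,4].argmax()
P=W[l==i];print("lid",st[i,4],P.mean(0).round(4),np.median(P,0).round(4),"hull",disc(P[P[:,2]<.0075] if np.median(P[:,2])<.02 else P,.058,P.mean(0)[:2]))
for nm,f in(("red",red),("brass",brass),("green",green)):
    for b in blobs(c,W,(130,90,330,290),f): print(nm,*b)
P=W.reshape(-1,3)
G=P[(P[:,2]>.03)&(P[:,2]<.056)&(np.hypot(P[:,0]-.46,P[:,1]-.13)<.04)]; print("grip",len(G),G.mean(0).round(4) if len(G) else 0)
E
python3 see.py
```

```text
time: 10.5
tool_pos: [0.4594, 0.1288, 0.1901]
tool_rot: [-1.571, 0.0, -2.478]
contact_force: [0.7, 0.2, 0.1]
opening: 0.034Traceback (most recent call last):
  File "see.py", line 12, in <module>
    P=W[l==i];print("lid",st[i,4],P.mean(0).round(4),np.median(P,0).round(4),"hull",disc(P[P[:,2]<.0075] if np.median(P[:,2])<.02 else P,.058,P.mean(0)[:2]))
                                                                                    ~~~~^^^^^^^^^^^^^^^^^^^^^^^^^^^^^^^^^^^^^^^^^^^^^^^^^^^^^^^^^^^^^^^^^^^^
  File "see.py", line 7, in disc
    q=least_squares(lambda q:np.hypot(h[:,0]-q[0],h[:,1]-q[1])-q[2],[*ctr0,r]).x
      ~~~~~~~~~~~~~^^^^^^^^^^^^^^^^^^^^^^^^^^^^^^^^^^^^^^^^^^^^^^^^^^^^^^^^^^^
    return func(*args, **kwargs)
    raise ValueError("Initial guess is outside of provided bounds")
ValueError: Initial guess is outside of provided bounds
```

```bash
sed -i 's/^P=W\[l==i\];/P=W[l==i];P=P[~np.isnan(P[:,0])];/; s/^P=W.reshape(-1,3)$/P=W.reshape(-1,3);P=P[~np.isnan(P[:,0])]/' see.py
cat >> see.py <<'E'
def rings(mask,z,r,mn=20):
    """circle centres from pixel centroids projected on plane z"""
    n,l,st,ce=cv2.connectedComponentsWithStats(mask.astype(np.uint8)); o=[]
    K=np.array([[c["fx"],0,c["cx"]],[0,c["fy"],c["cy"]],[0,0,1.]])
    M=np.linalg.inv(c["camera_from_world"])
    for i in range(1,n):
        if st[i,4]<mn: continue
        cs,_=cv2.findContours((l==i).astype(np.uint8),cv2.RETR_EXTERNAL,cv2.CHAIN_APPROX_NONE); 
        m=cv2.moments(cv2.drawContours(np.zeros(l.shape,np.uint8),cs,-1,1,-1),True)
        p=cv2.undistortPoints(np.array([[[m["m10"]/m["m00"],m["m01"]/m["m00"]]]]),K,np.array(c["distortion"],float))[0,0]
        v=M[:3,:3]@[p[0],-p[1],-1]; o.append((M[:3,3]+v*(z-M[2,3])/v[2]).round(4)[:2])
    return o
k=np.zeros(m.shape,bool);k[90:180,140:235]=1
print("plane: buffers",rings(red(hsv)&k,.009,0),"washer",rings(brass(hsv)&k,.007,0),"lid",rings(m,.004,0,300))
k[:]=0;k[180:240,190:240]=1;print("cap dot",rings(red(hsv)&k,.032,0,12))
E
python3 see.py
```

```text
lid 1155 [ 0.4557 -0.1715  0.0052] [ 0.455  -0.1717  0.0049] hull [ 0.4561 -0.1714  0.0552]
red [167.9 144.8] 63 [0.6887 0.0854 0.0095] [0.6889 0.0843 0.0089] [0.0316 0.0309 0.0099]
red [184.  152.8] 46 [0.6632 0.0366 0.0095] [0.6648 0.036  0.0095] [0.0291 0.0295 0.0077]
red [198.2 160.5] 48 [ 0.6416 -0.0058  0.0093] [ 0.64   -0.0071  0.0099] [0.0291 0.0268 0.0094]
red [210.6 208.7] 25 [ 0.493  -0.0476  0.0333] [ 0.4942 -0.0466  0.0316] [0.0149 0.0142 0.01  ]
brass [215.4 168.3] 58 [ 0.6167 -0.0574  0.0066] [ 0.6176 -0.0572  0.0068] [0.0309 0.0273 0.0111]
green [295.9 231.9] 24 [ 0.4258 -0.2861  0.0337] [ 0.4265 -0.2873  0.024 ] [0.0131 0.014  0.0268]
green [290.9 242.6] 27 [ 0.3955 -0.2714  0.0338] [ 0.3971 -0.2721  0.0287] [0.0145 0.013  0.0204]
green [287.8 259.5] 26 [ 0.3502 -0.2618  0.0335] [ 0.3502 -0.2612  0.0298] [0.0138 0.0144 0.0128]
green [297.  263.2] 23 [ 0.3404 -0.2862  0.0369] [ 0.3403 -0.2872  0.0288] [0.0111 0.015  0.0235]
grip 65 [0.4601 0.1265 0.0468]
plane: buffers [array([0.6893, 0.0847]), array([0.6645, 0.0361]), array([ 0.6402, -0.0064])] washer [array([ 0.6166, -0.0572])] lid [array([ 0.4557, -0.1715])]
cap dot [array([ 0.4938, -0.0468])]
```

All four stones are in the bowl: z about 34 mm and within 50 mm of the mill axis. The lid has been knocked from (.480,-.155) to (.456,-.172), so I'll work from the new position.

```bash
python3 -c "
from h import *
for z in(.15,.03,.0055):print(go([.4557,-.1715,z],best(-32)))"
```

```text
(array([19.11,  4.32, 23.24]), array([-0.007, -0.349, -0.008]))
(array([19.23, 16.32, 23.17]), array([-0.007, -0.349, -0.008]))
(array([19.25, 18.77, 23.16]), array([-0.007, -0.349, -0.008]))
```

```bash
python3 -m pendant '[[[4,1,4,0,-0.1,0,5],[8,3,8,0,-0.2,0,5],[12,4,12,0,-0.3,0,5],[15,4,16,0,-0.349,0,5],[18,4,20,0,-0.349,0,5],[19.2,4.3,23.2,0,-0.349,0,5],[19.2,4.3,23.2,0,-0.349,0,5],[19.2,8,23.2,0,-0.349,0,5],[19.2,11,23.2,0,-0.349,0,5],[19.2,14,23.2,0,-0.349,0,5],[19.2,15,23.2,0,-0.349,0,5],[19.2,15.5,23.2,0,-0.349,0,5],[19.2,15.5,23.2,0,-0.349,0,5],[19.2,15.5,23.2,0,-0.349,0,5]]]' 15
python3 -c "
from h import *
print(go([.4557,-.1715,.0055],best(-32)))"; python3 see.py | grep -E "lid"
```

```text
time: 12.0
tool_pos: [0.4521, -0.1724, 0.0344]
tool_rot: [-1.569, 0.0, -2.129]
contact_force: [-0.2, 0.6, 0.2]
opening: 0.05
(array([-0.26,  2.89,  0.25]), array([-0.002,  0.001, -0.   ]))
lid 6 [ 0.4046 -0.1897  0.0724] [ 0.4073 -0.19    0.0051] hull [ 0.4059 -0.1941  0.0059]
plane: buffers [array([0.6891, 0.0846]), array([0.6642, 0.0357]), array([ 0.6401, -0.0071])] washer [array([ 0.6169, -0.0567])] lid []
```

```bash
python3 -m pendant '[[[-0.26,1.2,0.25,0,0,0,5],[-0.26,2.2,0.25,0,0,0,5],[-0.26,2.7,0.25,0,0,0,5],[-0.26,2.85,0.25,0,0,0,5],[-0.26,2.85,0.25,0,0,0,4],[-0.26,2.85,0.25,0,0,0,3.4],[-0.26,2.85,0.25,0,0,0,2.8],[-0.26,2.85,0.25,0,0,0,2.6],[-0.26,2.85,0.25,0,0,0,2.6],[-0.26,2.85,0.25,0,0,0,2.6]]]' 15
python3 -c "
from h import *
print(go([.477,-.137,.0065],best(-32)))"
```

```text
time: 13.05
tool_pos: [0.4548, -0.1713, 0.0049]
tool_rot: [-1.571, 0.0, -2.129]
contact_force: [0.5, -0.1, -0.7]
opening: 0.0305
(array([-4.08, -0.16,  0.07]), array([ 0.,  0., -0.]))
```

```bash
python3 -m pendant '[[[0,-0.7,0,0,0,0,2.6],[-0.5,-1.5,0,0,0,0,2.6],[-2,-1.5,0,0,0,0,2.6],[-3.5,-1.5,0,0,0,0,2.6],[-4.1,-1.5,0,0,0,0,2.6],[-4.1,-1.5,0,0,0,0,2.6],[-4.1,-0.7,0,0,0,0,2.6],[-4.1,-0.1,0,0,0,0,2.6],[-4.1,0.05,0,0,0,0,2.6],[-4.1,0.05,0,0,0,0,2.6],[-4.1,0.05,0,0,0,0,3.6],[-4.1,0.05,0,0,0,0,5],[-4.1,0.05,0,0,0,0,5],[-4.1,-2.5,0,0,0,0,5],[-4.1,-6,0,0,0,0,5],[-4.1,-6,0,0,0,0,5],[-4.1,-6,0,0,0,0,5]]]'
python3 -c "
from h import *
t,r=tool();print(t,go([t[0],t[1],.005],best(-122)),go([t[0],t[1],.005],down(58)))
c=cam('top');save(c,'top4.png',(190,140,330,290),4)
cs=cam('side');save(cs,'s4.png')"
```

```text
time: 14.75
tool_pos: [0.4768, -0.1367, 0.0651]
tool_rot: [-1.57, 0.0, -2.129]
contact_force: [0.0, 0.1, -1.1]
opening: 0.0501
[ 0.47679513 -0.13670497  0.0650841 ] (array([ 0.  ,  6.01, -0.01]), array([-1.000e-03, -1.571e+00,  1.000e-03])) (array([ 0.  ,  6.01, -0.01]), array([-1.000e-03, -1.571e+00,  1.000e-03]))
```

View pics/top4.png

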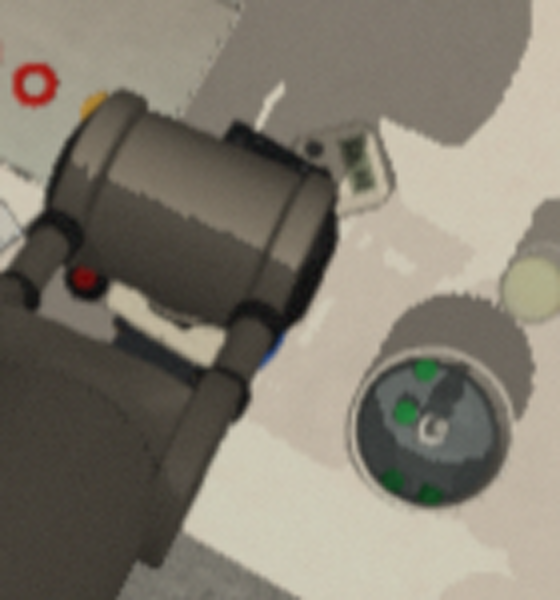

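Stones at (425,370), (405,410), (392,480) and (430,495) are in the bowl. The lid is under the wrist, with its edge at (270,345). I'll regrasp it turned 90° so the hub is centred both ways.

```bash
python3 -m pendant '[[[0,0,0,0,-0.15,0,5],[0,0,0,0,-0.3,0,5],[0,0,0,0,-0.45,0,5],[0,0,0,0,-0.6,0,5],[0,0,0,0,-0.75,0,5],[0,0,0,0,-0.9,0,5],[0,0,0,0,-1.05,0,5],[0,0,0,0,-1.2,0,5],[0,0,0,0,-1.35,0,5],[0,0,0,0,-1.5,0,5],[0,0,0,0,-1.571,0,5],[0,2,0,0,-1.571,0,5],[0,4.5,0,0,-1.571,0,5],[0,5.6,0,0,-1.571,0,5],[0,5.95,0,0,-1.571,0,5],[0,5.95,0,0,-1.571,0,4],[0,5.95,0,0,-1.571,0,3.2],[0,5.95,0,0,-1.571,0,2.6],[0,5.95,0,0,-1.571,0,2.6],[0,5.95,0,0,-1.571,0,2.6]]]'
python3 -c "
from h import *
t,r=tool();print(status.observe()['qpos'].round(3))
for z in(.15,.0765): print(go([.384,-.286,z],best(58)))"
```

```text
time: 16.85
tool_pos: [0.4768, -0.1366, 0.0055]
tool_rot: [-1.57, -0.0, -0.558]
contact_force: [1.1, -0.7, -0.2]
opening: 0.0306
[-0.434  0.588  1.853  0.     0.699 -1.447]
(array([  0.05, -14.45, -17.58]), array([-0.   ,  0.001,  0.   ]))
(array([  0.04,  -7.1 , -17.58]), array([-0.   ,  0.001,  0.   ]))
```

```bash
python3 -m pendant '[[[0,-1.5,0,0,0,0,2.6],[0,-4,0,0,0,0,2.6],[0,-8,0,0,0,0,2.6],[0,-12,0,0,0,0,2.6],[0,-14.5,0,0,0,0,2.6],[0,-14.5,0,0,0,0,2.6]]]'
cat > mill.py <<'E'
from h import *
from scipy.optimize import least_squares
A=[]
for k in range(3):
    for n in("top","side"):
        c=cam(n);P=cloud(c).reshape(-1,3);P=P[~np.isnan(P[:,0])]
        d=np.hypot(P[:,0]-.384,P[:,1]+.286)
        if n=="top":
            Q=P[(abs(P[:,2]-.070)<.004)&(d<.060)&(d>.048)]
            q=least_squares(lambda q:np.hypot(Q[:,0]-q[0],Q[:,1]-q[1])-.054,[.384,-.286],loss="soft_l1",f_scale=.0015).x
        else:
            Q=P[(P[:,2]>.078)&(P[:,2]<.112)&(d<.015)]
            q=least_squares(lambda q:np.hypot(Q[:,0]-q[0],Q[:,1]-q[1])-.006,[.384,-.284],loss="soft_l1",f_scale=.0015).x
        A.append((n,len(Q),q.round(4)))
print(A)
E
python3 mill.py; python3 see.py|grep -E "lid|cap"
python3 -c "
from h import *
print(tool()[0],go([.384,-.286,.15],best(58)))"
```

```text
time: 17.45
tool_pos: [0.4785, -0.1374, 0.154]
tool_rot: [-1.57, -0.007, -0.558]
contact_force: [-0.5, 0.2, -1.2]
opening: 0.0303
[('top', 190, array([ 0.3833, -0.2856])), ('side', 81, array([ 0.385 , -0.2858])), ('top', 190, array([ 0.3833, -0.2857])), ('side', 81, array([ 0.385, -0.286])), ('top', 193, array([ 0.3833, -0.2856])), ('side', 80, array([ 0.3852, -0.2857]))]
lid 262 [ 0.4433 -0.1102  0.1592] [ 0.4423 -0.1112  0.1483] hull [ 0.4451 -0.1111  0.0241]
plane: buffers [array([0.6893, 0.0847]), array([0.6642, 0.0357]), array([ 0.6403, -0.0063])] washer [] lid []
cap dot [array([ 0.4936, -0.0471])]
[ 0.47595268 -0.13629126  0.14906928] (array([  0.13,  -0.09, -17.57]), array([ 0.   ,  0.   , -0.003]))
```

```bash
python3 -m pendant '[[[0.1,0,-3,0,0,0,2.6],[0.1,0,-7,0,0,0,2.6],[0.1,0,-11,0,0,0,2.6],[0.1,0,-15,0,0,0,2.6],[0.1,0,-17,0,0,0,2.6],[0.1,0,-17.6,0,0,0,2.6],[0.1,0,-17.6,0,0,0,2.6],[0.1,0,-17.6,0,0,0,2.6],[0.1,0,-17.6,0,0,0,2.6],[0.1,0,-17.6,0,0,0,2.6]]]'
python3 - <<'E'
from h import *
print(tool()[0],go([.384,-.2857,.0755],best(58)))
c=cam("side");save(c,"s5.png",(150,150,310,300),4.5)
# lid rim visible in top?
c=cam("top");W=cloud(c);hsv=cv2.cvtColor(c["image"],cv2.COLOR_RGB2HSV).astype(int);m=blue(hsv);P=W[m];P=P[(P[:,2]>.13)&(P[:,2]<.17)&(np.hypot(P[:,0]-.384,P[:,1]+.286)<.07)];print(len(P))
from scipy.optimize import least_squares
h=cv2.convexHull((P[:,:2]*1000).astype(np.float32))[:,0]/1000; h=h[np.hypot(*(h-[.384,-.2857]).T)>.05]
print(P.mean(0),least_squares(lambda q:np.hypot(h[:,0]-q[0],h[:,1]-q[1])-.0573,[.384,-.286],loss="soft_l1",f_scale=.001).x,len(h))
E
```

```text
time: 18.8
tool_pos: [0.3847, -0.2856, 0.1503]
tool_rot: [-1.57, 0.0, -0.556]
contact_force: [-0.1, 0.7, -0.7]
opening: 0.0303
[ 0.38474525 -0.28555296  0.15032   ] (array([-0.05,  7.48, -0.06]), array([-0.   ,  0.002, -0.   ]))
302
[ 0.348668   -0.26597517  0.14996586] [ 0.38542444 -0.286518  ] 16
```

View pics/s5.png

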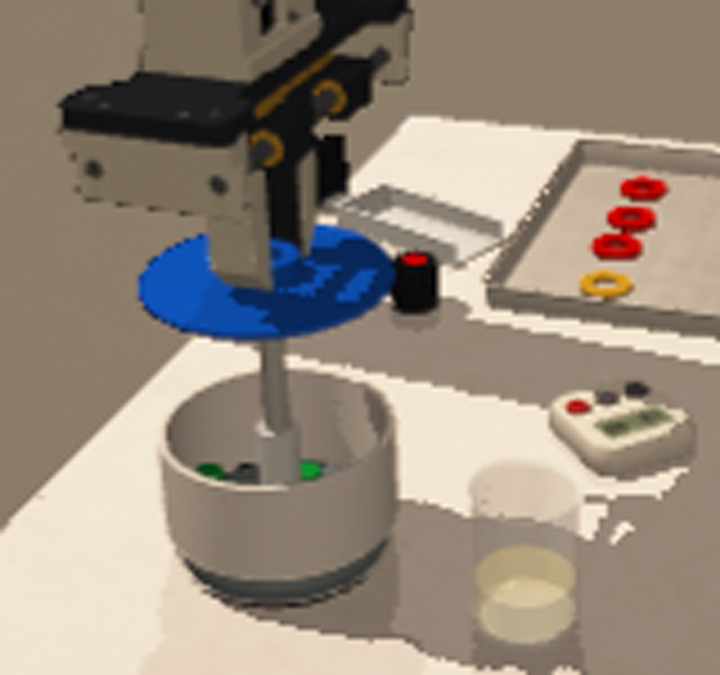

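The lid is held level over the pin, seen directly below it at (272,345). Lowering in stages.

```bash
python3 -m pendant '[[[0,1,-0.05,0,0,0,2.6],[0,2,-0.05,0,0,0,2.6],[0,2.7,-0.05,0,0,0,2.6],[0,3.3,-0.05,0,0,0,2.6],[0,3.9,-0.05,0,0,0,2.6],[0,4.5,-0.05,0,0,0,2.6],[0,4.5,-0.05,0,0,0,2.6],[0,4.5,-0.05,0,0,0,2.6]]]'
python3 -c "
from h import *
print(tool()[0],status.observe()['contact_force'],status.observe()['torque'],go([.384,-.2857,.0755],best(58)))"
```

```text
time: 19.7
tool_pos: [0.384, -0.2868, 0.1053]
tool_rot: [-1.57, 0.0, -0.558]
contact_force: [0.1, 0.0, -1.6]
opening: 0.0308
[ 0.38400675 -0.28684126  0.10532267] [ 0.1077868   0.03407776 -1.62736138] [ 0.08111311 -0.17893826 -0.01219596] (array([-0.06,  2.98,  0.1 ]), array([-0.,  0., -0.]))
```

```bash
python3 -m pendant '[[[-0.05,0.7,0.08,0,0,0,2.6],[-0.05,1.4,0.08,0,0,0,2.6],[-0.05,2,0.08,0,0,0,2.6],[-0.05,2.5,0.08,0,0,0,2.6],[-0.05,2.8,0.08,0,0,0,2.6],[-0.05,2.95,0.08,0,0,0,2.6],[-0.05,2.95,0.08,0,0,0,2.6],[-0.05,2.95,0.08,0,0,0,2.6]]]'
python3 -c "
from h import *
for i in range(4):
  print(tool()[0].round(4),status.observe()['contact_force'].round(2),status.observe()['torque'].round(2)); cam('side')"
```

```text
time: 20.5
tool_pos: [0.3841, -0.286, 0.076]
tool_rot: [-1.571, -0.0, -0.558]
contact_force: [-0.7, 0.2, -0.9]
opening: 0.0308
[ 0.3841 -0.286   0.076 ] [-0.67  0.2  -0.88] [ 0.03 -0.15 -0.02]
[ 0.3841 -0.286   0.076 ] [ 0.92 -0.08 -0.2 ] [ 0.11 -0.14  0.05]
[ 0.3841 -0.286   0.076 ] [ 0.61 -0.14 -1.57] [ 0.1  -0.14 -0.01]
[ 0.3841 -0.286   0.076 ] [-0.01  0.51 -0.33] [ 0.09 -0.15  0.05]
```

```bash
python3 -m pendant '[[[0,0.03,0,0,0,0,2.6],[0,0.03,0,0,0,0,3.2],[0,0.03,0,0,0,0,4],[0,0.03,0,0,0,0,4.5],[0,0.03,0,0,0,0,5],[0,-2,0,0,0,0,5],[0,-6,0,0,0,0,5],[0,-10,0,0,0,0,5],[0,-13,0,0,0.15,0,5],[0,-13,0,0,0.3,0,4.4]]]'
python3 -c "
from h import *
print(status.observe()['qpos'].round(2))
b=[.6892,.0847]
for z in(.15,.03): print(go([*b,z],down(-28.5)))"
```

```text
time: 21.7
tool_pos: [0.3856, -0.2875, 0.2103]
tool_rot: [-1.57, -0.009, -0.864]
contact_force: [-0.3, -0.8, -1.4]
opening: 0.0462
[-0.8   0.27  1.67  0.    1.19 -1.51]
(array([-8.63,  5.99, 47.25]), array([-0.006,  1.204,  0.007]))
(array([-8.73, 17.99, 47.24]), array([-0.006,  1.204,  0.007]))
```

```bash
python3 -m pendant '[[[-1,0,4,0,0.13,0,4.4],[-2,0,9,0,0.27,0,4.4],[-3,1,14,0,0.41,0,4.4],[-4,2,19,0,0.55,0,4.4],[-5,3,24,0,0.69,0,4.4],[-6,4,29,0,0.83,0,4.4],[-7,5,34,0,0.97,0,4.4],[-7.5,6,39,0,1.1,0,4.4],[-8.2,6,44,0,1.204,0,4.4],[-8.6,6,47.2,0,1.204,0,4.4],[-8.6,9,47.2,0,1.204,0,4.4],[-8.6,12,47.2,0,1.204,0,4.4],[-8.6,14,47.2,0,1.204,0,4.4],[-8.6,14,47.2,0,1.204,0,4.4],[-8.6,14,47.2,0,1.204,0,4.4]]]'
python3 - <<'E'
from h import *
print(tool()[0],go([.6892,.0847,.0035],down(-28.5)))
c=cam("top");a=c["image"][90:180,140:290];b=cam("side")["image"][160:290,160:340]
im=np.vstack([cv2.resize(a,(600,360)),cv2.resize(b,(600,433))])[...,::-1]; cv2.imwrite("pics/p6.png",cv2.resize(im,None,fx=.75,fy=.75))
W=cloud(c);hsv=cv2.cvtColor(c["image"],cv2.COLOR_RGB2HSV).astype(int);P=W[blue(hsv)];P=P[(P[:,2]>.05)&(P[:,2]<.1)];print("lid",len(P),np.median(P,0),(P.max(0)+P.min(0))/2)
P=P[P[:,2]<.0775]; A=np.c_[P[:,:2],np.ones(len(P))]; print("plane",np.linalg.lstsq(A,P[:,2],rcond=None)[0], P[:,2].mean())
E
```

```text
time: 23.2
tool_pos: [0.685, 0.0878, 0.0663]
tool_rot: [-1.571, 0.0, -2.062]
contact_force: [0.0, 0.5, 0.4]
opening: 0.0441
[0.68496726 0.0878034  0.06625559] (array([0.08, 6.28, 0.52]), array([ 0.   ,  0.006, -0.   ]))
lid 1357 [ 0.38272742 -0.28504727  0.07507276] [ 0.38340523 -0.28504714  0.07875616]
plane [-0.00422946 -0.00385264  0.07510204] 0.07458133897584447
```

View pics/p6.png

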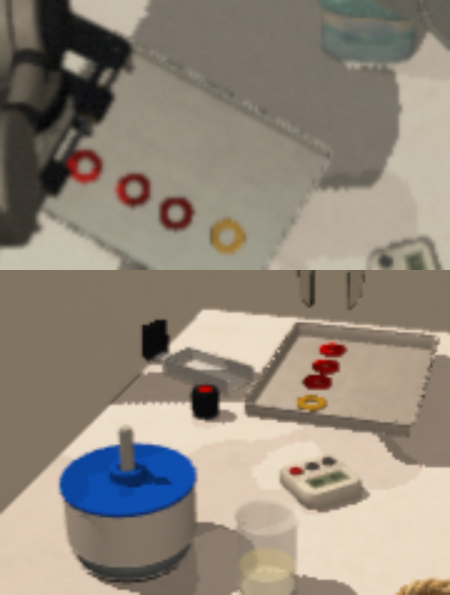

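The lid is flat on the rim with the pin through it (lower half, 125,470; tilt 0.004 rad). The fingers are over buffer0 at (85,165). Correcting, then grasping.

```bash
python3 -m pendant '[[[0.1,1.5,0.5,0,0,0,4.4],[0.1,3,0.5,0,0,0,4.4],[0.1,4.5,0.5,0,0,0,4.4],[0.1,5.5,0.5,0,0,0,4.4],[0.1,6,0.5,0,0,0,4.4],[0.1,6.2,0.5,0,0,0,4.4],[0.1,6.25,0.5,0,0,0,4.4],[0.1,6.25,0.5,0,0,0,3.8],[0.1,6.25,0.5,0,0,0,3.2],[0.1,6.25,0.5,0,0,0,3.2],[0.1,6.25,0.5,0,0,0,3.2]]]' 10
python3 -c "
from h import *
print(tool()[0],status.observe()['contact_force'])
for z in(.16,.1): print(z,go([.3842,-.286,z],down(-28.5)),go([.3842,-.286,z],down(58))[1])"
```

```text
time: 24.4
tool_pos: [0.6892, 0.0847, 0.0041]
tool_rot: [-1.57, 0.001, -2.062]
contact_force: [0.1, -0.4, 1.7]
opening: 0.0357
[0.68915014 0.08468053 0.00410767] [ 0.12935961 -0.35205236  1.70982336]
0.16 (array([ 47.06, -15.64,  -9.39]), array([-0.001,  0.006, -0.001])) [-1.000e-03 -1.503e+00  0.000e+00]
0.1 (array([47.06, -9.64, -9.4 ]), array([-0.001,  0.006, -0.001])) [-1.000e-03 -1.503e+00  0.000e+00]
```

```bash
python3 -m pendant '[[[0,-2,0,0,0,0,3.2],[0,-6,0,0,0,0,3.2],[1,-10,0,0,0,0,3.2],[4,-14,-1,0,0,0,3.2],[8,-15.6,-2,0,0,0,3.2],[13,-15.6,-3,0,0,0,3.2],[18,-15.6,-4,0,0,0,3.2],[23,-15.6,-5,0,0,0,3.2],[28,-15.6,-6,0,0,0,3.2],[33,-15.6,-7,0,0,0,3.2],[38,-15.6,-8,0,0,0,3.2],[42,-15.6,-8.8,0,0,0,3.2],[45,-15.6,-9.2,0,0,0,3.2],[46.7,-15.6,-9.4,0,0,0,3.2],[47.06,-15.6,-9.4,0,0,0,3.2],[47.06,-15.6,-9.4,0,0,0,3.2],[47.06,-15.6,-9.4,0,0,0,3.2],[47.06,-15.6,-9.4,0,0,0,3.2]]]'
python3 - <<'E'
from h import *
print(tool()[0],go([.3842,-.286,.0865],down(-28.5)))
cs=cam("side");W=cloud(cs)
for b in blobs(cs,W,(150,120,310,290),red): print(*b)
save(cs,"s7.png",(170,150,290,260),5)
E
```

```text
time: 26.2
tool_pos: [0.3845, -0.2851, 0.1593]
tool_rot: [-1.571, 0.0, -2.061]
contact_force: [0.8, 1.1, -0.1]
opening: 0.0361
[ 0.38448165 -0.28511662  0.1593406 ] (array([0.09, 7.28, 0.02]), array([ 0.   ,  0.008, -0.   ]))
[288.2 201.4] 110 [0.6522 0.0075 0.0078] [0.6532 0.0134 0.0052] [0.0561 0.08   0.0106]
[207.9 204.5] 121 [ 0.384  -0.29    0.1633] [ 0.3829 -0.2852  0.1616] [0.0294 0.0368 0.0076]
[241.8 207. ] 16 [ 0.4954 -0.0482  0.0326] [ 0.4958 -0.0447  0.0326] [0.0141 0.0189 0.0054]
[278. 240.] 11 [ 0.552  -0.2222  0.0183] [ 0.5507 -0.2222  0.019 ] [0.01   0.0093 0.0035]
```

View pics/s7.png

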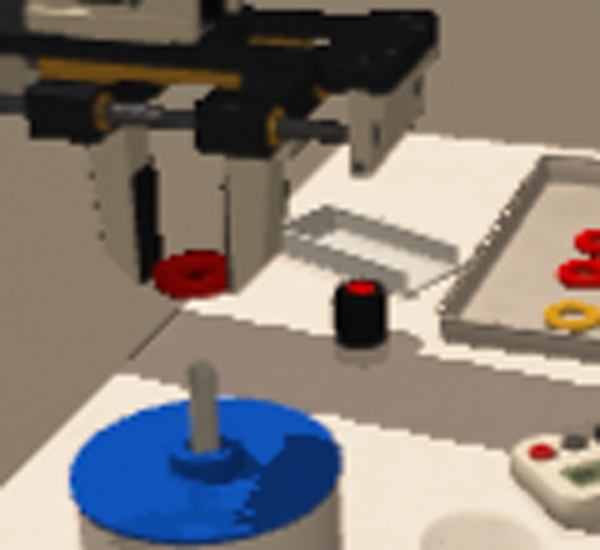

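The buffer is held level over the pin at (195,275), with the pin tip directly below at (203,370). Lowering.

```bash
python3 -m pendant '[[[0.09,1,0,0,0,0,3.2],[0.09,2,0,0,0,0,3.2],[0.09,3,0,0,0,0,3.2],[0.09,3.7,0,0,0,0,3.2],[0.09,4.3,0,0,0,0,3.2],[0.09,4.8,0,0,0,0,3.2],[0.09,4.8,0,0,0,0,3.2],[0.09,4.8,0,0,0,0,3.2]]]'
python3 -c "
from h import *
print(tool()[0],go([.3842,-.286,.0865],down(-28.5)),status.observe()['torque'])"
```

```text
time: 27.05
tool_pos: [0.3835, -0.2869, 0.1114]
tool_rot: [-1.571, 0.0, -2.062]
contact_force: [-0.1, -0.1, 0.1]
opening: 0.0359
[ 0.38353875 -0.28688416  0.11141457] (array([-0.11,  2.49,  0.02]), array([-0.   ,  0.006, -0.   ])) [-0.01533126 -0.06203391  0.04180629]
```

```bash
python3 -m pendant '[[[-0.05,0.6,0,0,0,0,3.2],[-0.05,1.2,0,0,0,0,3.2],[-0.05,1.7,0,0,0,0,3.2],[-0.05,2.1,0,0,0,0,3.2],[-0.05,2.4,0,0,0,0,3.2],[-0.05,2.5,0,0,0,0,3.2],[-0.05,2.5,0,0,0,0,3.2],[-0.05,2.5,0,0,0,0,3.8],[-0.05,2.5,0,0,0,0,4.4],[-0.05,2.5,0,0,0,0,4.4],[-0.05,0.5,0,0,0,0,4.4],[-0.05,-3,0,0,0,0,4.4],[-0.05,-7,0,0,0,0,4.4],[-0.05,-7.3,0,0,0,0,4.4],[-0.05,-7.3,0,0,0,0,4.4]]]'
cat > stack.py <<'E'
from h import *
cs=cam("side");W=cloud(cs)
for nm,f in(("red",red),("brass",brass)):
    for b in blobs(cs,W,(150,120,260,290),f): print("side",nm,*b)
c=cam("top");W=cloud(c)
for nm,f in(("red",red),("brass",brass)):
    for b in blobs(c,W,(140,90,330,290),f): print("top",nm,*b[:4])
E
python3 stack.py
python3 -c "
from h import *
for z in(.16,.03): print(z,go([.6643,.036,z],down(-28.5)),tool()[0])"
```

```text
time: 28.55
tool_pos: [0.3841, -0.2867, 0.1853]
tool_rot: [-1.568, -0.001, -2.062]
contact_force: [0.1, 0.1, -0.3]
opening: 0.0442
side red [241.8 207. ] 16 [ 0.4957 -0.0452  0.032 ] [ 0.4955 -0.0446  0.0318] [0.0148 0.0174 0.0024]
side red [210.7 237. ] 104 [ 0.3839 -0.2946  0.0905] [ 0.3845 -0.2898  0.0918] [0.0321 0.0306 0.0166]
side brass [193. 151.] 128 [ 0.3619 -0.2992  0.2792] [ 0.3635 -0.2742  0.2717] [0.0714 0.0905 0.0219]
top red [184.2 152.9] 63 [0.6632 0.0358 0.0091] [0.664  0.0361 0.0086]
top red [198.6 160.5] 60 [ 0.6403 -0.0084  0.0094] [ 0.6395 -0.0073  0.0108]
top red [210.6 208.5] 31 [ 0.4931 -0.0477  0.0338] [ 0.4943 -0.0468  0.0329]
top brass [215.3 168.1] 71 [ 0.6174 -0.0562  0.0075] [ 0.6169 -0.0575  0.008 ]
0.16 (array([-41.64,   2.35,   9.61]), array([ 0.002,  0.006, -0.001])) [ 0.38320673 -0.28585361  0.18336133]
0.03 (array([-41.63,  15.35,   9.63]), array([ 0.002,  0.006, -0.001])) [ 0.38320673 -0.28585361  0.18336133]
```

```bash
python3 -m pendant '[[[-4,0,1,0,0,0,4.4],[-9,0,2,0,0,0,4.4],[-14,1,3.2,0,0,0,4.4],[-19,2,4.4,0,0,0,4.4],[-24,2.3,5.5,0,0,0,4.4],[-29,2.3,6.7,0,0,0,4.4],[-34,2.3,7.9,0,0,0,4.4],[-38,4,8.8,0,0,0,4.4],[-40.5,7,9.4,0,0,0,4.4],[-41.6,10,9.6,0,0,0,4.4],[-41.6,13,9.6,0,0,0,4.4],[-41.6,14,9.6,0,0,0,4.4],[-41.6,14,9.6,0,0,0,4.4],[-41.6,14,9.6,0,0,0,4.4]]]'
python3 -c "
from h import *
print(go([.6643,.036,.004],down(-28.5)),tool()[0])"
```

```text
time: 30.05
tool_pos: [0.665, 0.0348, 0.0452]
tool_rot: [-1.57, 0.001, -2.063]
contact_force: [-0.6, 0.8, 0.7]
opening: 0.044
(array([-0.07,  4.12, -0.12]), array([-0.001,  0.006, -0.001])) [0.66499359 0.03478339 0.04519237]
```

```bash
python3 -m pendant '[[[-0.07,1.5,-0.1,0,0,0,4.4],[-0.07,2.8,-0.1,0,0,0,4.4],[-0.07,3.6,-0.1,0,0,0,4.4],[-0.07,4,-0.1,0,0,0,4.4],[-0.07,4.12,-0.1,0,0,0,4.4],[-0.07,4.12,-0.1,0,0,0,4.4],[-0.07,4.12,-0.1,0,0,0,3.8],[-0.07,4.12,-0.1,0,0,0,3.2],[-0.07,4.12,-0.1,0,0,0,3.2],[-0.07,4.12,-0.1,0,0,0,3.2]]]' 10
python3 -c "
from h import *
print(tool()[0],status.observe()['contact_force'])
for z in(.16,.1): print(z,go([.3842,-.286,z],down(-28.5)))"
```

```text
time: 31.05
tool_pos: [0.6644, 0.0363, 0.0037]
tool_rot: [-1.57, 0.001, -2.062]
contact_force: [-0.2, 0.3, 2.1]
opening: 0.0358
[0.66437397 0.03629158 0.00373003] [-0.20135317  0.34148676  2.1212758 ]
0.16 (array([ 41.62, -15.66,  -9.49]), array([-0.001,  0.006, -0.001]))
0.1 (array([41.63, -9.66, -9.5 ]), array([-0.001,  0.006, -0.001]))
```

```bash
python3 -m pendant '[[[0,-2,0,0,0,0,3.2],[0,-6,0,0,0,0,3.2],[1,-10,0,0,0,0,3.2],[4,-14,-1,0,0,0,3.2],[8,-15.6,-2,0,0,0,3.2],[13,-15.6,-3,0,0,0,3.2],[18,-15.6,-4.1,0,0,0,3.2],[23,-15.6,-5.3,0,0,0,3.2],[28,-15.6,-6.4,0,0,0,3.2],[33,-15.6,-7.5,0,0,0,3.2],[37,-15.6,-8.4,0,0,0,3.2],[40,-15.6,-9.2,0,0,0,3.2],[41.5,-15.6,-9.5,0,0,0,3.2],[41.6,-15.6,-9.5,0,0,0,3.2],[41.6,-15.6,-9.5,0,0,0,3.2],[41.6,-15,-9.5,0,0,0,3.2],[41.6,-14,-9.5,0,0,0,3.2],[41.6,-13,-9.5,0,0,0,3.2],[41.6,-12.8,-9.5,0,0,0,3.2],[41.6,-12.8,-9.5,0,0,0,3.2]]]'
python3 - <<'E'
from h import *
print(go([.3842,-.286,.0935],down(-28.5)),tool()[0])
cs=cam("side");W=cloud(cs)
for b in blobs(cs,W,(150,120,240,290),red): print(*b)
E
```

```text
time: 33.05
tool_pos: [0.3839, -0.2852, 0.1303]
tool_rot: [-1.572, 0.001, -2.061]
contact_force: [0.4, 0.2, 0.5]
opening: 0.0356
(array([0.06, 3.68, 0.07]), array([ 0.002,  0.007, -0.001])) [ 0.38392696 -0.28518596  0.13034061]
[208.5 217.4] 125 [ 0.3831 -0.2914  0.1347] [ 0.3897 -0.1471  0.0675] [0.0438 0.3139 0.1378]
[210.7 237.1] 104 [ 0.3838 -0.2952  0.0904] [ 0.3845 -0.2894  0.088 ] [0.0323 0.0315 0.0086]
```

```bash
python3 -m pendant '[[[0.06,0.7,0.04,0,0,0,3.2],[0.06,1.4,0.04,0,0,0,3.2],[0.06,2,0.04,0,0,0,3.2],[0.06,2.6,0.04,0,0,0,3.2],[0.06,3.1,0.04,0,0,0,3.2],[0.06,3.5,0.04,0,0,0,3.2],[0.06,3.7,0.04,0,0,0,3.2],[0.06,3.7,0.04,0,0,0,3.2],[0.06,3.7,0.04,0,0,0,3.8],[0.06,3.7,0.04,0,0,0,4.4],[0.06,3.7,0.04,0,0,0,4.4],[0.06,2,0,0,0,0,4.4],[0.06,-1,0,0,0,0,4.4],[0.06,-5,0,0,0,0,4.4],[0.06,-5.3,0,0,0,0,4.4],[0.06,-5.3,0,0,0,0,4.4]]]'
python3 stack.py
python3 -c "
from h import *
for z in(.16,.045): print(z,go([.6402,-.0068,z],down(-28.5)),tool()[0])"
```

```text
time: 34.7
tool_pos: [0.3841, -0.2866, 0.1852]
tool_rot: [-1.568, -0.001, -2.062]
contact_force: [0.2, -0.1, -1.9]
opening: 0.044
side red [241.8 207. ] 16 [ 0.4956 -0.0477  0.0327] [ 0.4959 -0.0463  0.0321] [0.0158 0.0198 0.0036]
side red [210.7 235.6] 151 [ 0.3842 -0.2979  0.0966] [ 0.3846 -0.2883  0.0953] [0.0325 0.0328 0.0205]
side brass [192.6 151.1] 130 [ 0.361  -0.2974  0.2792] [ 0.3635 -0.2729  0.2706] [0.0718 0.0936 0.0239]
top red [198.5 160.6] 61 [ 0.6388 -0.0084  0.0092] [ 0.6401 -0.0073  0.0095]
top red [210.6 208.7] 32 [ 0.4931 -0.0466  0.0332] [ 0.4932 -0.0468  0.0338]
top brass [215.3 168.1] 71 [ 0.6176 -0.0563  0.0079] [ 0.6173 -0.0572  0.0069]
0.16 (array([-36.72,   2.34,   9.5 ]), array([ 0.002,  0.006, -0.001])) [ 0.38326499 -0.28579773  0.18325311]
0.045 (array([-36.71,  13.84,   9.52]), array([ 0.002,  0.006, -0.001])) [ 0.38326499 -0.28579773  0.18325311]
```

Both buffers are on the pin. Now the third.

```bash
python3 -m pendant '[[[-4,0,1,0,0,0,4.4],[-9,0,2.3,0,0,0,4.4],[-14,1,3.6,0,0,0,4.4],[-19,2,4.9,0,0,0,4.4],[-24,2.3,6.2,0,0,0,4.4],[-29,2.3,7.5,0,0,0,4.4],[-33,4,8.5,0,0,0,4.4],[-36,7,9.3,0,0,0,4.4],[-36.7,10,9.5,0,0,0,4.4],[-36.7,13,9.5,0,0,0,4.4],[-36.7,14,9.5,0,0,0,4.4],[-36.7,14,9.5,0,0,0,4.4],[-36.7,14,9.5,0,0,0,4.4],[-36.7,14,9.5,0,0,0,4.4]]]'
python3 -c "
from h import *
print(go([.6402,-.0068,.004],down(-28.5)),tool()[0])"
```

```text
time: 36.2
tool_pos: [0.6416, -0.0079, 0.0461]
tool_rot: [-1.568, 0.001, -2.063]
contact_force: [-1.2, -0.3, 0.4]
opening: 0.044
(array([-0.03,  4.21, -0.19]), array([-0.003,  0.006, -0.001])) [ 0.64163071 -0.00794325  0.04607022]
```

```bash
python3 -m pendant '[[[-0.03,1.5,-0.1,0,0,0,4.4],[-0.03,2.8,-0.1,0,0,0,4.4],[-0.03,3.6,-0.1,0,0,0,4.4],[-0.03,4,-0.1,0,0,0,4.4],[-0.03,4.12,-0.1,0,0,0,4.4],[-0.03,4.12,-0.1,0,0,0,4.4],[-0.03,4.12,-0.1,0,0,0,3.8],[-0.03,4.12,-0.1,0,0,0,3.2],[-0.03,4.12,-0.1,0,0,0,3.2],[-0.03,4.12,-0.1,0,0,0,3.2]]]' 10
python3 -c "
from h import *
print(tool()[0],status.observe()['contact_force'])
for z in(.16,.1): print(z,go([.3842,-.286,z],down(-28.5)))"
```

```text
time: 37.2
tool_pos: [0.6402, -0.0067, 0.0035]
tool_rot: [-1.57, 0.001, -2.062]
contact_force: [-1.0, -0.2, 1.9]
opening: 0.035
[ 0.64023442 -0.00670996  0.00348387] [-1.00299223 -0.22815076  1.94273632]
0.16 (array([ 36.69, -15.68,  -9.39]), array([-0.001,  0.006, -0.001]))
0.1 (array([36.7 , -9.68, -9.39]), array([-0.001,  0.006, -0.001]))
```

```bash
python3 -m pendant '[[[0,-2,0,0,0,0,3.2],[0,-6,0,0,0,0,3.2],[1,-10,0,0,0,0,3.2],[4,-14,-1,0,0,0,3.2],[8,-15.6,-2,0,0,0,3.2],[13,-15.6,-3.3,0,0,0,3.2],[18,-15.6,-4.6,0,0,0,3.2],[23,-15.6,-5.9,0,0,0,3.2],[28,-15.6,-7.2,0,0,0,3.2],[32,-15.6,-8.2,0,0,0,3.2],[35,-15.6,-9,0,0,0,3.2],[36.5,-15.6,-9.4,0,0,0,3.2],[36.7,-15.6,-9.4,0,0,0,3.2],[36.7,-15.6,-9.4,0,0,0,3.2],[36.7,-15.6,-9.4,0,0,0,3.2],[36.7,-15,-9.4,0,0,0,3.2],[36.7,-14,-9.4,0,0,0,3.2],[36.7,-13,-9.4,0,0,0,3.2],[36.7,-12.8,-9.4,0,0,0,3.2],[36.7,-12.8,-9.4,0,0,0,3.2]]]'
python3 - <<'E'
from h import *
print(go([.3842,-.286,.1003],down(-28.5)),tool()[0])
cs=cam("side");W=cloud(cs)
for b in blobs(cs,W,(150,120,240,290),red): print(*b)
E
```

```text
time: 39.2
tool_pos: [0.3837, -0.2856, 0.1301]
tool_rot: [-1.572, 0.001, -2.062]
contact_force: [-0.9, -0.6, -0.0]
opening: 0.0349
(array([0.02, 2.98, 0.07]), array([ 0.002,  0.006, -0.001])) [ 0.38367647 -0.28557603  0.130143  ]
[208.4 217.3] 126 [ 0.3828 -0.2912  0.135 ] [ 0.3898 -0.1479  0.0681] [0.0437 0.3117 0.1374]
[210.7 235.6] 150 [ 0.384  -0.2978  0.0966] [ 0.3847 -0.2894  0.0955] [0.0325 0.0333 0.0212]
```

```bash
python3 -m pendant '[[[0.03,0.6,0.04,0,0,0,3.2],[0.03,1.2,0.04,0,0,0,3.2],[0.03,1.7,0.04,0,0,0,3.2],[0.03,2.2,0.04,0,0,0,3.2],[0.03,2.6,0.04,0,0,0,3.2],[0.03,2.9,0.04,0,0,0,3.2],[0.03,3,0.04,0,0,0,3.2],[0.03,3,0.04,0,0,0,3.2],[0.03,3,0.04,0,0,0,3.8],[0.03,3,0.04,0,0,0,4.4],[0.03,3,0.04,0,0,0,4.4],[0.03,1.5,0,0,0,0,4.4],[0.03,-1,0,0,0,0,4.4],[0.03,-5,0,0,0,0,4.4],[0.03,-5.3,0,0,0,0,4.4],[0.03,-5.3,0,0,0,0,4.4]]]'
python3 stack.py
python3 -c "
from h import *
for z in(.16,.045): print(z,go([.6168,-.0570,z],down(-28.5)),tool()[0])"
```

```text
time: 40.85
tool_pos: [0.3841, -0.2866, 0.1849]
tool_rot: [-1.568, -0.001, -2.062]
contact_force: [-0.2, 0.1, -0.5]
opening: 0.0441
side red [241.8 207. ] 16 [ 0.4957 -0.0457  0.0318] [ 0.4956 -0.0453  0.0322] [0.0151 0.0196 0.0026]
side red [210.6 234. ] 203 [ 0.3842 -0.299   0.1005] [ 0.3849 -0.1955  0.0556] [0.033  0.222  0.1103]
side brass [192.7 151.1] 130 [ 0.361  -0.2982  0.2789] [ 0.3633 -0.2741  0.2705] [0.0715 0.0929 0.0228]
top red [210.6 208.5] 31 [ 0.4931 -0.0479  0.0342] [ 0.4942 -0.0467  0.0338]
top brass [215.4 168.2] 72 [ 0.6167 -0.0587  0.0081] [ 0.6175 -0.0575  0.0067]
0.16 (array([-31.19,   2.32,   9.8 ]), array([ 0.001,  0.006, -0.001])) [ 0.38330887 -0.2858305   0.18310304]
0.045 (array([-31.18,  13.82,   9.81]), array([ 0.001,  0.006, -0.001])) [ 0.38330887 -0.2858305   0.18310304]
```

Three buffers are stacked. The washer is next.

```bash
python3 -m pendant '[[[-4,0,1.2,0,0,0,4.4],[-9,0,2.8,0,0,0,4.4],[-14,1,4.4,0,0,0,4.4],[-19,2,6,0,0,0,4.4],[-24,2.3,7.5,0,0,0,4.4],[-28,4,8.8,0,0,0,4.4],[-30.5,7,9.6,0,0,0,4.4],[-31.2,10,9.8,0,0,0,4.4],[-31.2,13,9.8,0,0,0,4.4],[-31.2,14,9.8,0,0,0,4.4],[-31.2,14,9.8,0,0,0,4.4],[-31.2,14,9.8,0,0,0,4.4],[-31.2,14,9.8,0,0,0,4.4],[-31.2,14,9.8,0,0,0,4.4]]]'
python3 -c "
from h import *
print(go([.6168,-.0570,.0035],down(-28.5)),tool()[0])"
```

```text
time: 42.35
tool_pos: [0.6181, -0.0578, 0.0457]
tool_rot: [-1.568, 0.001, -2.062]
contact_force: [-0.3, -0.6, -0.1]
opening: 0.044
(array([-0.  ,  4.22, -0.17]), array([-0.003,  0.006, -0.001])) [ 0.61813285 -0.05781194  0.04566887]
```

```bash
python3 -m pendant '[[[0,1.5,-0.1,0,0,0,4.4],[0,2.8,-0.1,0,0,0,4.4],[0,3.6,-0.1,0,0,0,4.4],[0,4,-0.1,0,0,0,4.4],[0,4.12,-0.1,0,0,0,4.4],[0,4.12,-0.1,0,0,0,4.4],[0,4.12,-0.1,0,0,0,3.8],[0,4.12,-0.1,0,0,0,3.2],[0,4.12,-0.1,0,0,0,3.2],[0,4.12,-0.1,0,0,0,3.2]]]' 12
python3 -c "
from h import *
print(tool()[0],status.observe()['contact_force'])
for z in(.16,.1): print(z,go([.3842,-.286,z],down(-28.5)))"
```

```text
time: 43.35
tool_pos: [0.6168, -0.0569, 0.0033]
tool_rot: [-1.57, 0.001, -2.062]
contact_force: [-0.6, 0.9, 2.6]
opening: 0.0341
[ 0.61677062 -0.05692015  0.00327429] [-0.62540395  0.93836217  2.61646675]
0.16 (array([ 31.16, -15.7 ,  -9.69]), array([-0.001,  0.006, -0.001]))
0.1 (array([31.16, -9.7 , -9.69]), array([-0.001,  0.006, -0.001]))
```

```bash
python3 -m pendant '[[[0,-2,0,0,0,0,3.2],[0,-6,0,0,0,0,3.2],[1,-10,0,0,0,0,3.2],[4,-14,-1.2,0,0,0,3.2],[8,-15.7,-2.5,0,0,0,3.2],[13,-15.7,-4,0,0,0,3.2],[18,-15.7,-5.6,0,0,0,3.2],[23,-15.7,-7.1,0,0,0,3.2],[27,-15.7,-8.4,0,0,0,3.2],[30,-15.7,-9.3,0,0,0,3.2],[31,-15.7,-9.7,0,0,0,3.2],[31.2,-15.7,-9.7,0,0,0,3.2],[31.2,-15.7,-9.7,0,0,0,3.2],[31.2,-15.7,-9.7,0,0,0,3.2],[31.2,-15,-9.7,0,0,0,3.2],[31.2,-14,-9.7,0,0,0,3.2],[31.2,-13,-9.7,0,0,0,3.2],[31.2,-12.8,-9.7,0,0,0,3.2],[31.2,-12.8,-9.7,0,0,0,3.2],[31.2,-12.8,-9.7,0,0,0,3.2]]]'
python3 - <<'E'
from h import *
print(go([.3842,-.286,.1068],down(-28.5)),tool()[0])
cs=cam("side");W=cloud(cs)
for b in blobs(cs,W,(180,190,240,290),brass): print(*b)
save(cs,"s8.png",(170,170,260,260),6)
E
```

```text
time: 45.35
tool_pos: [0.3839, -0.2864, 0.1308]
tool_rot: [-1.571, 0.0, -2.062]
contact_force: [0.6, -0.8, -1.3]
opening: 0.0346
(array([-0.05,  2.4 ,  0.01]), array([-0.   ,  0.006, -0.   ])) [ 0.38386232 -0.286355    0.13076163]
[208.5 217.7] 110 [ 0.3831 -0.2895  0.1338] [ 0.3911 -0.1499  0.068 ] [0.0463 0.3098 0.1372]
```

View pics/s8.png

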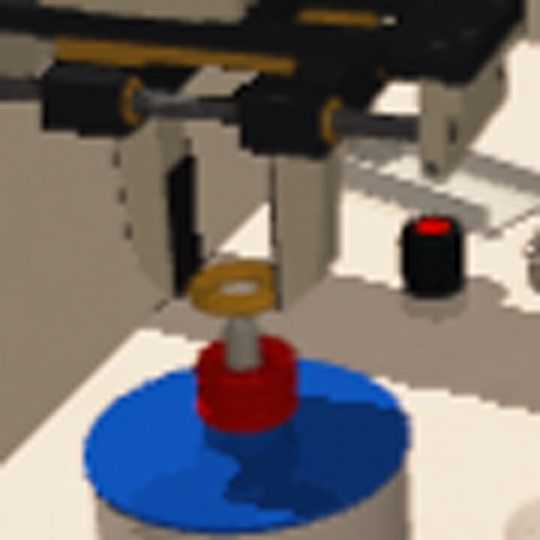

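The three buffers sit flat on the hub at (245,385), and the washer is held over the pin tip at (235,285). Lowering it.

```bash
python3 -m pendant '[[[0,0.5,0,0,0,0,3.2],[0,1,0,0,0,0,3.2],[0,1.4,0,0,0,0,3.2],[0,1.8,0,0,0,0,3.2],[0,2.1,0,0,0,0,3.2],[0,2.3,0,0,0,0,3.2],[0,2.4,0,0,0,0,3.2],[0,2.4,0,0,0,0,3.2],[0,2.4,0,0,0,0,3.8],[0,2.4,0,0,0,0,4.4],[0,2.4,0,0,0,0,4.4],[0,1,0,0,0,0,4.4],[0,-2,0,0,0,0,4.4],[0,-6,0,0,0,0,4.4],[0,-6,0,0,0,0,4.4],[0,-6,0,0,0,0,4.4]]]'
python3 - <<'E'
from h import *
cs=cam("side");W=cloud(cs)
for f in(red,brass):
  for b in blobs(cs,W,(180,190,240,290),f): print(*b)
c=cam("top");W=cloud(c)
for b in blobs(c,W,(190,160,240,290),red): print("cap",*b)
print(tool()[0],status.observe()['qpos'].round(2))
for z in(.16,.06): print(go([.4942,-.047,z],down(-28.5)))
E
python3 see.py | grep -E "cap|grip"
```

```text
time: 47.0
tool_pos: [0.384, -0.2865, 0.1914]
tool_rot: [-1.569, -0.0, -2.062]
contact_force: [0.4, -0.2, -0.4]
opening: 0.0437
[210.7 236.3] 134 [ 0.384  -0.301   0.0959] [ 0.3844 -0.2969  0.0953] [0.032  0.0156 0.0196]
[210.  228.5] 103 [ 0.384  -0.2918  0.1094] [ 0.3849 -0.1829  0.0554] [0.0337 0.244  0.1126]
cap [210.6 208.5] 31 [ 0.4931 -0.0478  0.0332] [ 0.4944 -0.0469  0.0324] [0.0146 0.0145 0.0083]
[ 0.3832089  -0.28576561  0.18976987] [-0.8   0.29  1.7   0.    1.15 -0.31]
(array([-26.29,   3.  ,  -1.47]), array([ 0.002,  0.006, -0.001]))
(array([-26.28,  13.  ,  -1.45]), array([ 0.002,  0.006, -0.001]))
grip 63 [0.4606 0.1268 0.048 ]
cap dot [array([ 0.4939, -0.0467])]
```

The washer is down flat on the buffers (top at z .110). The cap is unmoved at (.494,-.047). I'll grasp it along azimuth 16.5° to keep clear of the parts-tray corner, then regrasp turned 90°.

```bash
python3 -m pendant '[[[-4,0,0,0,-0.1,0,4.2],[-9,0,-0.4,0,-0.2,0,4.2],[-14,0,-0.8,0,-0.33,0,4.2],[-19,1,-1.1,0,-0.47,0,4.2],[-23,3,-1.3,0,-0.6,0,4.2],[-25.5,6,-1.4,0,-0.72,0,4.2],[-26.3,9,-1.46,0,-0.78,0,4.2],[-26.3,11,-1.46,0,-0.78,0,4.2],[-26.3,12.5,-1.46,0,-0.78,0,4.2],[-26.3,12.5,-1.46,0,-0.78,0,4.2],[-26.3,12.5,-1.46,0,-0.78,0,4.2]]]'
python3 -c "
from h import *
print(go([.4942,-.0471,.012],down(16.5)),tool()[0])"
```

```text
time: 48.25
tool_pos: [0.4945, -0.0474, 0.0653]
tool_rot: [-1.572, 0.001, -1.282]
contact_force: [0.2, -0.1, 1.0]
opening: 0.042
(array([-0.03,  5.33, -0.02]), array([ 0.001,  0.001, -0.001])) [ 0.49454869 -0.04737334  0.06531883]
```

```bash
python3 -m pendant '[[[0,1.5,0,0,0,0,4.2],[0,3,0,0,0,0,4.2],[0,4.4,0,0,0,0,4.2],[0,5.1,0,0,0,0,4.2],[0,5.3,0,0,0,0,4.2],[0,5.3,0,0,0,0,3.6],[0,5.3,0,0,0,0,3],[0,5.3,0,0,0,0,2.7],[0,5.3,0,0,0,0,2.7],[0,5.3,0,0,0,0,3.5],[0,5.3,0,0,0,0,4.2],[0,5.3,0,0,0,0,4.2],[0,3,0,0,0,0,4.2],[0,0,0,0,0,0,4.2],[0,0,0,0,0.15,0,4.2],[0,0,0,0,0.3,0,4.2],[0,0,0,0,0.45,0,4.2]]]' 6
python3 -m pendant '[[[0,0,0,0,0.15,0,4.2],[0,0,0,0,0.3,0,4.2],[0,0,0,0,0.45,0,4.2],[0,0,0,0,0.6,0,4.2],[0,0,0,0,0.75,0,4.2],[0,0,0,0,0.9,0,4.2],[0,0,0,0,1.05,0,4.2],[0,0,0,0,1.12,0,4.2],[0,0,0,0,1.12,0,4.2],[0,1.5,0,0,1.12,0,4.2],[0,3,0,0,1.12,0,4.2],[0,4.4,0,0,1.12,0,4.2],[0,5.1,0,0,1.12,0,4.2],[0,5.3,0,0,1.12,0,4.2],[0,5.3,0,0,1.12,0,3.6],[0,5.3,0,0,1.12,0,3],[0,5.3,0,0,1.12,0,2.7],[0,5.3,0,0,1.12,0,2.7],[0,5.3,0,0,1.12,0,2.7],[0,5.3,0,0,1.12,0,2.7]]]' 15
python3 -c "
from h import *
print(tool()[0],status.observe()['contact_force'])
for z in(.18,.15): print(go([.3842,-.286,z],down(-73.5)))"
```

```text
time: 49.95
tool_pos: [0.4949, -0.0474, 0.066]
tool_rot: [-1.57, 0.0, -1.738]
contact_force: [-0.5, -0.1, 0.4]
opening: 0.0423
time: 51.95
tool_pos: [0.4953, -0.0475, 0.0133]
tool_rot: [-1.57, 0.001, -2.852]
contact_force: [0.1, 0.3, 5.1]
opening: 0.0297
[ 0.49533794 -0.04747372  0.01328611] [0.06052811 0.33376771 5.1428859 ]
(array([ 17.45, -16.68,  19.69]), array([-0.   ,  0.002, -0.001]))
(array([ 17.45, -13.68,  19.69]), array([-0.   ,  0.002, -0.001]))
```

```bash
python3 -m pendant '[[[0,-2,0,0,0,0,2.7],[0,-6,0,0,0,0,2.7],[1,-10,1,0,0,0,2.7],[4,-14,4,0,0,0,2.7],[7,-16,8,0,0,0,2.7],[10,-16,11.5,0,0,0,2.7],[13,-16,15,0,0,0,2.7],[15.5,-16,17.7,0,0,0,2.7],[17,-16,19.3,0,0,0,2.7],[17.45,-16,19.7,0,0,0,2.7],[17.45,-16,19.7,0,0,0,2.7],[17.45,-16,19.7,0,0,0,2.7],[17.45,-15,19.7,0,0,0,2.7],[17.45,-14,19.7,0,0,0,2.7],[17.45,-13.5,19.7,0,0,0,2.7],[17.45,-13.5,19.7,0,0,0,2.7],[17.45,-13.5,19.7,0,0,0,2.7]]]'
python3 - <<'E'
from h import *
print(go([.3842,-.286,.124],down(-73.5)),tool()[0],status.observe()["opening"])
cs=cam("side");save(cs,"s9.png",(170,170,260,260),6)
E
```

```text
time: 53.65
tool_pos: [0.384, -0.2859, 0.1475]
tool_rot: [-1.571, 0.0, -2.852]
contact_force: [0.7, -0.6, -0.5]
opening: 0.0299
(array([-0.01,  2.35,  0.01]), array([ 0.001,  0.002, -0.   ])) [ 0.38404947 -0.28591926  0.14754682] 0.029917542272854245
```

View pics/s9.png

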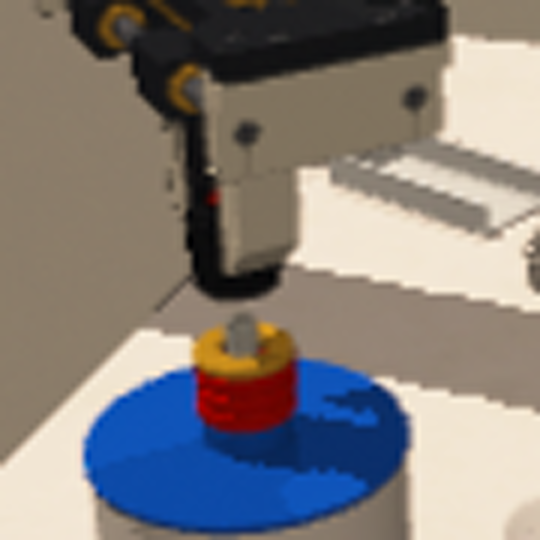

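The cap at (237,280) is above the pin tip at (242,325), and the washer lies flat. I'll lower, release and retreat.

```bash
python3 -m pendant '[[[0,0.5,0,0,0,0,2.7],[0,1,0,0,0,0,2.7],[0,1.4,0,0,0,0,2.7],[0,1.8,0,0,0,0,2.7],[0,2.1,0,0,0,0,2.7],[0,2.3,0,0,0,0,2.7],[0,2.4,0,0,0,0,2.7],[0,2.4,0,0,0,0,2.7],[0,2.4,0,0,0,0,2.7]]]'
python3 -m pendant '[[[0,0,0,0,0,0,3.3],[0,0,0,0,0,0,4],[0,0,0,0,0,0,4.2],[0,0,0,0,0,0,4.2],[0,-2,0,0,0,0,4.2],[0,-6,0,0,0,0,4.2],[0,-10,0,0,0,0,4.2],[0,-12,-4,0,0,0,5],[0,-12,-8,0,0,0,5],[0,-12,-12,0,0,0,5],[0,-12,-15,0,0,0,5],[0,-12,-16,0,0,0,5],[0,-12,-16,0,0,0,5]]]'
python3 - <<'E'
from h import *
from scipy.optimize import least_squares
cs=cam("side");W=cloud(cs);P=W.reshape(-1,3);P=P[~np.isnan(P[:,0])]
d=np.hypot(P[:,0]-.384,P[:,1]+.286)
Q=P[(d<.025)&(P[:,2]>.114)&(P[:,2]<.138)];print("cap side",len(Q),least_squares(lambda q:np.hypot(Q[:,0]-q[0],Q[:,1]-q[1])-.015,[.384,-.286],loss="soft_l1",f_scale=.002).x,P[(d<.02)&(P[:,2]<.17)][:,2].max())
c=cam("top");Wt=cloud(c)
for b in blobs(c,Wt,(190,160,330,290),red):print("dot",*b)
hsv=cv2.cvtColor(c["image"],cv2.COLOR_RGB2HSV).astype(int);P=Wt[blue(hsv)];P=P[(P[:,2]>.066)&(P[:,2]<.0785)];A=np.c_[P[:,:2],np.ones(len(P))];print("lid",((P.max(0)+P.min(0))/2).round(4),np.median(P[:,2]),np.linalg.lstsq(A,P[:,2],rcond=None)[0][:2].round(3))
for n,u,v in(("timer",274,181),("beaker",325,211),("jar",355,237)):print(n,Wt[v,u].round(3))
P=Wt.reshape(-1,3);P=P[~np.isnan(P[:,0])];G=P[(P[:,2]>.03)&(P[:,2]<.056)&(np.hypot(P[:,0]-.46,P[:,1]-.13)<.04)];print("grip",G.mean(0))
a=c["image"][90:280,130:370];b=cs["image"][160:300,150:350]
im=np.vstack([cv2.resize(a,(420,332)),cv2.resize(b,(420,294))])[...,::-1];cv2.imwrite("pics/f.png",cv2.resize(im,None,fx=.95,fy=.95))
E
```

```text
time: 54.6
tool_pos: [0.384, -0.2861, 0.1239]
tool_rot: [-1.571, 0.0, -2.852]
contact_force: [0.0, -0.4, -0.2]
opening: 0.0302
time: 55.9
tool_pos: [0.3383, -0.1322, 0.2442]
tool_rot: [-1.57, 0.001, -2.85]
contact_force: [-0.0, 0.1, -0.1]
opening: 0.0499
cap side 167 [ 0.38501259 -0.28652877] 0.14365109595126774
dot [271.9 189.1] 8 [ 0.5502 -0.2219  0.0204] [ 0.5511 -0.2217  0.0212] [0.0066 0.006  0.0095]
dot [301.1 246. ] 43 [ 0.3833 -0.2861  0.1435] [ 0.3833 -0.2863  0.1432] [0.0151 0.0156 0.0058]
lid [ 0.3834 -0.288   0.0734] 0.07487554573081934 [-0.005 -0.002]
timer [ 0.575 -0.228  0.017]
beaker [ 0.486 -0.372  0.018]
jar [ 0.41  -0.45   0.037]
grip [0.46020906 0.12655444 0.04791605]
```

View pics/f.png

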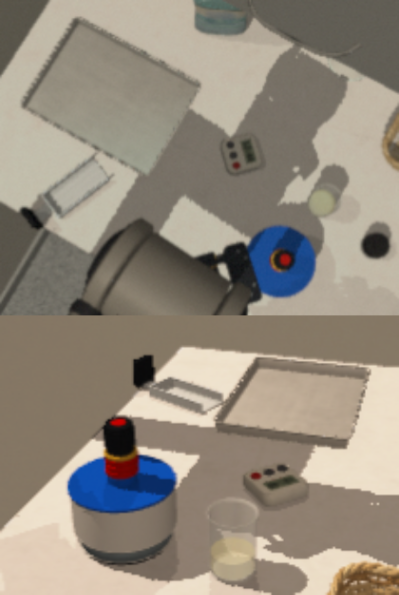

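The stack is complete: the cap with its red dot is on the washer (120,440, lower half). The tray is level and empty at (75,185), upper half, and the bystanders have not moved. Handing in.

```bash
python3 -c "
from h import *
s=status.observe();print(s['time'],s['qvel'].round(3)); print(robot.hand_in())"
```

```text
56.0 [-0.014  0.015 -0.007  0.001  0.     0.   ]
the job is handed in; nothing more can be done
None
```

The mill is loaded and closed, and I handed the job in at 56 s of the 210 s allowed. The hand-in reports no verdict, so the results below are from my own camera checks.

- **Stones and tray:** I tipped the tray to 45° over the bowl and all 4 stones went in. The tray is back level on the worktop at its starting place, well clear of the mill.
- **Lid:** It was knocked about 3 cm aside during the pouring, so I measured it again and centred it with two grasps. It lies flat on the rim within about 0.005 rad; its upper face reads 74.9 mm against 74 mm expected.
- **Buffers, washer and cap:** All 3 buffers, the washer and then the cap are stacked on the pin, and nothing jammed or pushed back while lowering. The cap's top reads 143 mm against 142 mm expected, and the cap is within 1–2 mm of the axis.
- **Bystanders:** The beaker, timer and jar read the same positions as at the start, within about 2 mm.

The two cameras disagreed on x by about 2 mm at the mill axis, as the stated calibration allows. In the last check one lid-centre reading was 2 to 3 mm off in y, probably because the wrist hid part of the lid. An earlier unobstructed view put it within 1 mm. No other check failed.

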